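# Pack the tea caddies and lock the chest

### The job

Pack the tea caddies away: first draw the lock bar clear of the chest by pressing its spring pin flush and sliding the bar until the pin pops out of its other hole, then stand every caddy on the tray upright in the chest. Then push the open lid past upright, let it swing shut by its own weight without touching it on the way down, and slide the bar back over it until the pin pops out of the first hole again. Leave the gaiwan, the glass pitcher and the steel scoop where they are.

Things in the scene. Friction and masses are not known exactly. Their poses are not given: they have to be found in the camera images.
- chest: Long bamboo chest, fixed: outside 112 (its x) by 342 (its y) by 84 mm high, walls 6 mm, floor 8 mm, open at the top. Origin: centre of the underside; its x points away from the robot, y to the robot's left (yaw within 0.12 rad). The lid is hinged along the top of the near (-x) wall; a rail with a lock bar runs along beyond the far wall.
- rail_mid (a point): Middle of the fixed steel rail, 22 mm square, 276 mm long, parallel to the chest's y between two posts (24 by 16 mm, 106 mm high, centres 138 mm either way along y). In the chest frame it lies at x +118, y +181, z +92 mm. A 10 mm foot board lies below. The pin sits here.
- lid (a joint): Lid plate, 112 by 342 by 8 mm, 0.25 kg, hinge along y at x -56, z +84.5 mm of the chest frame. 0 = shut flat on the chest, 1.57 upright, 2.0 leaning back towards the robot on its stop (start). Past upright it falls shut in about 1 s by its weight; short of upright it falls back open. It cannot shut while the bar's tongue is over the chest.
- lid_edge (a point): Middle of the lid's free edge, 112 mm from the hinge (lid open: the top edge, about 186 mm above the table and 103 mm nearer the robot than the chest's centre).
- bar (a joint): Lock bar: square aluminium tube, 34 by 34 by 150 mm, sliding on the rail along the chest's y (2 N drag). In m: 0 = locked (start), 0.090 = drawn clear, towards +y. Its +x wall (2 mm thick) has two holes, 15 mm long, 45 mm either side of its middle; the pin stands in the +y hole at 0, in the -y hole at 0.090 (play 1.5 mm each way). In between, the pin is trapped under the wall and the bar slides freely.
- bar_mid (a point): Centre of the lock bar's tube. A red tongue 30 mm wide (along y), 95 to 101 mm above the table, reaches from the bar's middle 80 mm towards the robot: locked, it lies over a corner of the chest (and the shut lid); drawn clear, it is past the chest's end. Beside the tongue 45 mm are free between bar and chest.
- pin (a joint): Brass spring pin, round end, 12 mm across, fixed along the rail (the bar moves past it), pointing to the chest's +x. In m: 0 = popped out, 8 mm proud of the bar's side, locking it; 0.008 = flush (5 N); 0.010 = trapped under the wall. Held flush, it slips under the wall when the bar is slid 8 mm (about 10 N), so one squeeze across pin and bar can press and slide.
- pin_tip (a point): Round tip of the pin; in the chest frame y +181, z +92 mm, x +143 mm when popped out.
- tray: Plastic tray, fixed, 260 by 260 mm, floor 5 mm thick, rim 14 mm high. Origin: centre of the underside.
- caddy0_mid (a point): Centre (half-way up) of a closed celadon green ceramic tea caddy, a solid upright cylinder 50 mm across and 50 mm high, about 0.2 kg, its z along its axis; stands on the tray at the start, or is absent.
- caddy1_mid (a point): Centre (half-way up) of a closed cream ceramic tea caddy, a solid upright cylinder 50 mm across and 50 mm high, about 0.2 kg, its z along its axis; stands on the tray at the start, or is absent.
- caddy2_mid (a point): Centre (half-way up) of a closed blue-grey ceramic tea caddy, a solid upright cylinder 50 mm across and 50 mm high, about 0.2 kg, its z along its axis; stands on the tray at the start, or is absent.
- caddy3_mid (a point): Centre (half-way up) of a closed brown ceramic tea caddy, a solid upright cylinder 50 mm across and 50 mm high, about 0.2 kg, its z along its axis; stands on the tray at the start, or is absent.
- gaiwan: Celadon lidded bowl on a saucer, 104 mm across, 83 mm high, loose. Origin: centre of the underside.
- pitcher: Glass pitcher, 80 mm across, 100 mm high, handle on its own +y side out to 71 mm, loose. Origin: centre of the underside.
- scoop: Steel tea scoop lying flat, 160 by 30 by 10 mm, loose. Origin: centre of the underside.
Mind the look-alikes: they are no part of the job. Leave any orange or yellow look-alike of the part that bears caddy0_mid alone.

How it is judged:
By the outcome, as a careful person would: the job done as asked, in the order asked, and still so for the second after the job is handed in, with the robot touching nothing.
Of caddy0, caddy1, caddy2, caddy3 only 2 to 4 are there at a start; the rules pass over those that are not, and their reading is None.
At some moment in a run one of caddy0, caddy1, caddy2, caddy3 may be knocked a few centimetres aside while the robot is not near it.
It also fails if it takes over 210 s, if anything falls off the work surface, if the arm or the gripper's body presses on something with over 40 N, if the wrist force passes 120 N, or if a joint passes its speed limit or range.

### The arm

A 6-joint arm with a two-finger parallel gripper is mounted at the origin on the work surface. World frame = base frame: x ahead of the robot, y to its left, z up, the work surface at z = 0. Lengths are in m, angles in rad, forces in N, time in s.
With the tool pointing down it reaches from about 0.375 to 0.9 m from the base axis. Payload 3.1 kg.
Tool frame: the origin (TCP) lies between the finger pads; the fingertips stand 19 mm ahead of it and the grasp point (between the pads) is the TCP; z points along the fingers, y is the direction in which the jaws open and shut (so a half turn about z gives the same grasp; the last joint's range is limited). The gripper opens to 87 mm and grips with 3 to 60 N. Pads are 19 mm wide; open, the fingers measure 117 mm over their backs; the gripper's body (75 mm by 190 mm) begins 51 mm behind the grasp point.
Start: joints at [-0.178, 0.527, 1.433, -0, 1.181, -0.178], TCP at [0.625, 0, 0.242] pointing down, gripper open.
Joint ranges: [-3.08, 3.08], [-0.75, 2.2], [0.22, 2.44], [-1.43, 4.57], [0, 2.65], [-2.85, 2.85]. Speed limits (rad/s): [2.79, 2.79, 3.14, 3.14, 3.14, 3.14].

### API

Orientations are given as a rotation vector (axis times angle).
In Python, from plant import state, optics, ctrl gives the robot as it stands.
- The arm moves only by the tool step_arm, never from a script. Its argument "moves" is a list of rows, each a list of 3 entries, a list of its own where there are three numbers: the closure, from 0 (fully open) to 1 (shut), then the shift along the tool's x, y, z in cm, then the turn about the tool's z in degrees. A call has 1 to 8 rows; each row shifts and turns the pose as measured when the row begins, along the tool's axes as they then stand; what a row does not reach is not made up. A row lasts 1/10 s, in which the tool goes at most 50 mm and 8.59 degrees, less where a joint would pass 70% of its speed; a pose out of reach is approached as far as the arm can. A call with a gripper value outside its range is refused whole. The fingers move at their own pace and stop on an object; "grip_force" is the grip in N (left out, the last holds). Time passes only in rows, so rows that do not move let the fingers close. It gives the time, the measured TCP pose, the force and the opening at its end, in the units of the state.
- state(): the state, without advancing time (a new reading comes with each control period).
- optics.capture(name): name is "scene" or "side" or "wrist"; returns the picture (400x640x3 uint8, red, green, blue); there is no depth.
- optics.calibration(name): a dict with "fx", "fy", "cx", "cy" (pixels), "xyz" and "attitude" of the camera in the world; the wrist camera has in their place "hand_eye" (4x4, takes a point from camera to tool coordinates, whose origin is the TCP and whose axes are the flange's). Camera axes: x right, y up, looking along -z (the intrinsics and any distortion apply to the point x, -y, -z); pixel columns grow to the right and rows downward; lengths in m; the calibration is good to about 2 mm. A picture is of the moment at which its call begins: read the wrist's pose just before it. calibration takes no time and is no camera call.
- ctrl.finish_job(): hands the job in, once; it reports no verdict.
The state is a dict: "clock": time; "qpos": joint angles; "qd": joint speeds; "effort": joint torques, N m; "ee_pos": TCP position; "eef_rot": TCP orientation; "force": force on the tool from outside, world axes, zero at the start; "wrist_torque": the same for the moment, N m; "width": finger opening in m.
Only numpy, scipy, OpenCV 4.12 (cv2) and the standard library are available. Lean on these libraries where they do the work, as an engineer would, in place of code of your own. Each camera call takes 0.05 s, during which the arm holds its last target.

## Working session

There is one attempt and no reset: what is moved stays moved. The work goes in short steps, Python scripts to look and compute and a tool call to move; the robot and the scene stay as the last step left them, time stands still between calls to the robot, and variables do not carry over. Pictures are saved under pics/ and viewed, and the job is handed in when it is done.

Besides the shell and the picture viewer there is one more tool, called by a JSON object that holds its "method" and its "body", one argument or row to a line. step_arm: Moves the arm, as the interface text tells. Its arguments: {"type":"object","properties":{"moves":{"type":"array","items":{"type":"array"}},"grip_force":{"type":"number"}},"required":["moves"]}

```bash
mkdir -p pics; ls; cat > h.py <<'E'
import numpy as np, cv2
from scipy.spatial.transform import Rotation as R
from plant import state, optics, ctrl
def snap(n,f):
    s=state(); im=optics.capture(n); cv2.imwrite('pics/'+f,im[:,:,::-1]); return s,im
E
python3 - <<'E'
from h import *
print(state())
for n in ("scene","side","wrist"):
    print(n,optics.calibration(n)); snap(n,n+'0.png')
E
```

```text
pics
{'clock': 0.0, 'qpos': array([-1.78477961e-01,  5.28452332e-01,  1.43390106e+00, -3.99605322e-05,
        1.18138015e+00, -1.78469522e-01]), 'qd': array([ 0.00190766,  0.00043064, -0.0017014 , -0.00173912, -0.00012546,
        0.00156008]), 'effort': array([-5.45745443e-04, -4.40045428e+01, -1.76593530e+01,  6.32597599e-02,
        5.83207863e-02, -1.53719384e-04]), 'ee_pos': array([6.24310573e-01, 1.56848164e-04, 2.40580479e-01]), 'eef_rot': array([-2.22020494e+00, -2.22021998e+00,  1.96460519e-03]), 'force': array([0.03746341, 0.43744456, 0.20280152]), 'wrist_torque': array([-0.04098257, -0.08281594,  0.00186757]), 'width': 0.08697200086171024}
scene {'fx': 389.7201995306008, 'fy': 389.7201995306008, 'cx': 323.91210322215335, 'cy': 204.54456167296286, 'xyz': array([ 0.99412084, -0.76326131,  1.0249956 ]), 'attitude': array([0.73869402, 0.20787748, 0.49548737])}
side {'fx': 492.651233754972, 'fy': 492.651233754972, 'cx': 319.60353475210235, 'cy': 202.9987966340702, 'xyz': array([0.04468788, 1.06081876, 0.90265089]), 'attitude': array([ 0.28149419, -1.25461374, -2.41365004])}
wrist {'fx': 280.55925894932574, 'fy': 280.55925894932574, 'cx': 321.1519043601101, 'cy': 192.7148855620278, 'hand_eye': array([[-4.19876356e-04,  9.63590335e-01,  2.67382667e-01,
         7.37441898e-02],
       [ 9.99999845e-01,  3.06649221e-04,  4.65221125e-04,
        -1.44986616e-03],
       [ 3.66289893e-04,  2.67382821e-01, -9.63590314e-01,
        -1.42612454e-01],
       [ 0.00000000e+00,  0.00000000e+00,  0.00000000e+00,
         1.00000000e+00]])}
```

View pics/scene0.png

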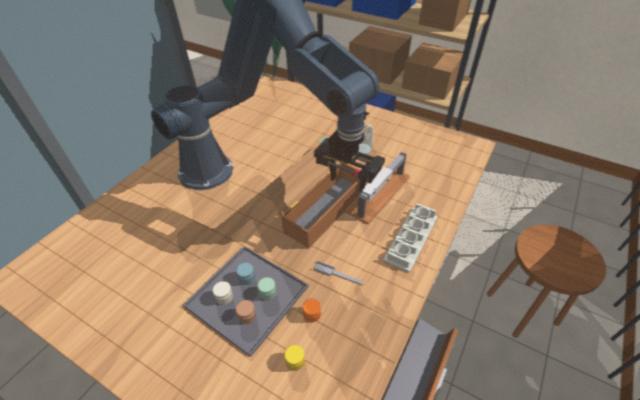

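View pics/side0.png

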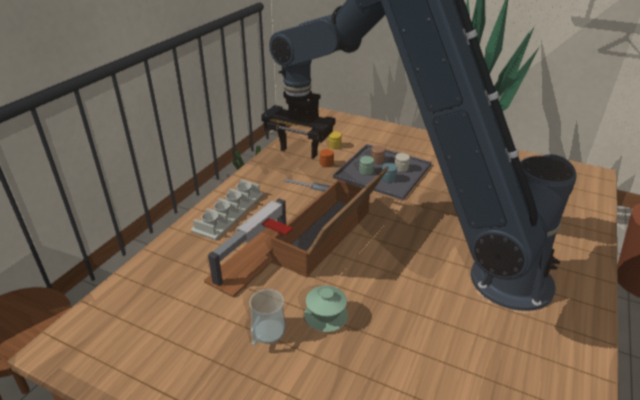

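View pics/wrist0.png

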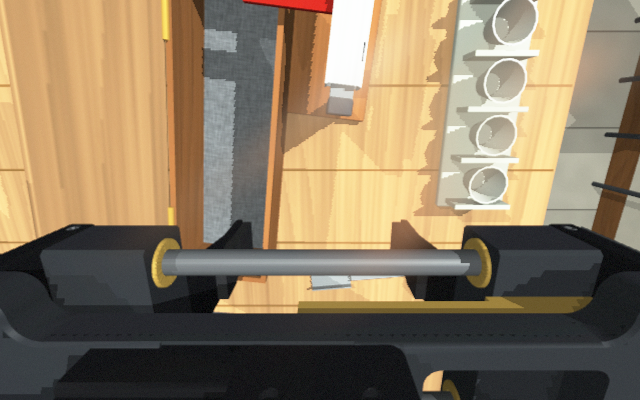

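Four caddies on the tray in the scene view: blue-grey (245,273), cream (222,293), green (267,288) and brown (246,312). The orange (312,310) and yellow (294,357) look-alikes stand off the tray. Next I enlarge the crops to measure.

```bash
python3 - <<'E'
import cv2
s=cv2.imread('pics/scene0.png'); 
cv2.imwrite('pics/c1.png',cv2.resize(s[140:260,270:440],None,fx=4.6,fy=4.6,interpolation=cv2.INTER_CUBIC))
cv2.imwrite('pics/c2.png',cv2.resize(s[240:380,180:345],None,fx=4.2,fy=4.2,interpolation=cv2.INTER_CUBIC))
d=cv2.imread('pics/side0.png')
cv2.imwrite('pics/c3.png',cv2.resize(d[150:350,190:400],None,fx=3,fy=3,interpolation=cv2.INTER_CUBIC))
E
```

```text
(no output)
```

View pics/c1.png

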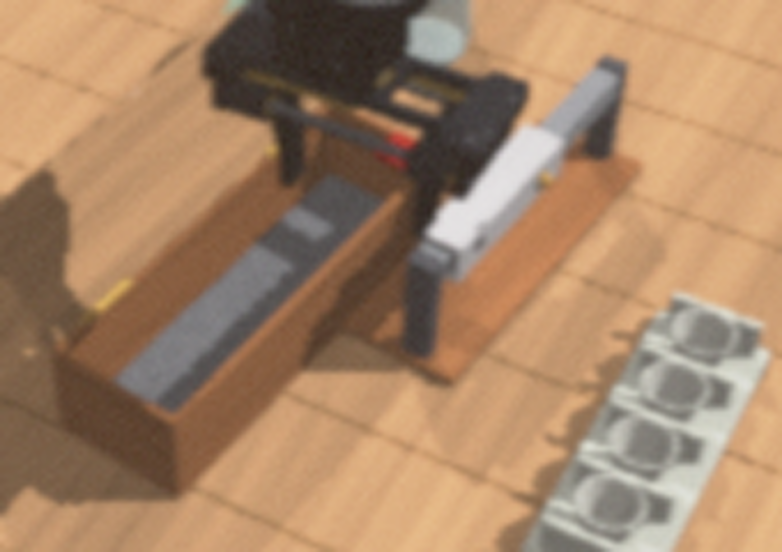

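View pics/c2.png

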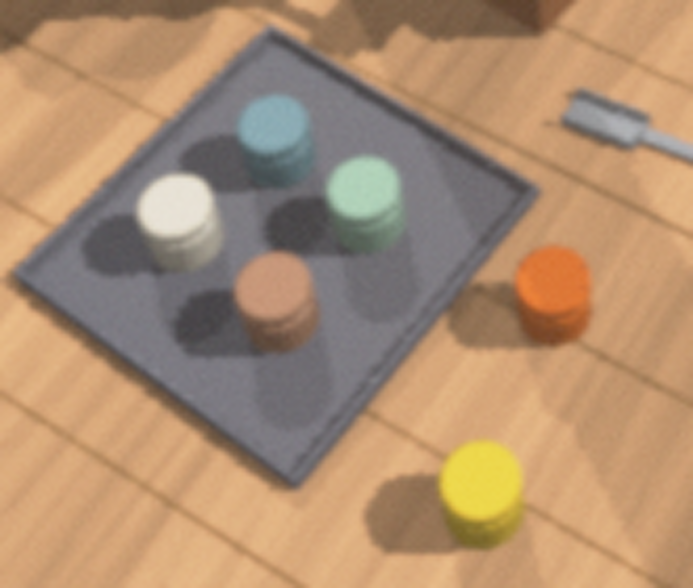

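View pics/c3.png

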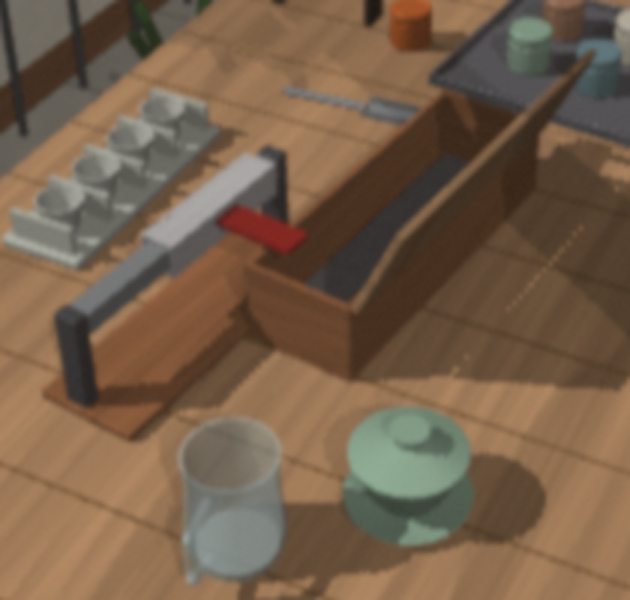

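```bash
cat >> h.py <<'E'
def proj(n,P,s=None):
    c=optics.calibration(n); P=np.atleast_2d(P)
    if n=='wrist':
        T=np.eye(4);T[:3,:3]=R.from_rotvec(s['eef_rot']).as_matrix();T[:3,3]=s['ee_pos'];M=T@c['hand_eye'];Rm,t=M[:3,:3],M[:3,3]
    else: Rm,t=R.from_rotvec(c['attitude']).as_matrix(),c['xyz']
    q=(P-t)@Rm
    return np.c_[c['cx']+c['fx']*q[:,0]/-q[:,2], c['cy']-c['fy']*q[:,1]/-q[:,2]]
def unproj(n,uv,z,s=None):
    c=optics.calibration(n); uv=np.atleast_2d(uv).astype(float)
    if n=='wrist':
        T=np.eye(4);T[:3,:3]=R.from_rotvec(s['eef_rot']).as_matrix();T[:3,3]=s['ee_pos'];M=T@c['hand_eye'];Rm,t=M[:3,:3],M[:3,3]
    else: Rm,t=R.from_rotvec(c['attitude']).as_matrix(),c['xyz']
    d=np.c_[(uv[:,0]-c['cx'])/c['fx'],-(uv[:,1]-c['cy'])/c['fy'],-np.ones(len(uv))]@Rm.T
    return t+d*((z-t[2])/d[:,2])[:,None]
def ch2w(P,c):
    P=np.atleast_2d(P).astype(float); C,S=np.cos(c[2]),np.sin(c[2])
    return np.c_[c[0]+C*P[:,0]-S*P[:,1],c[1]+S*P[:,0]+C*P[:,1],P[:,2]]
E
python3 - <<'E'
from h import *
from scipy.optimize import least_squares
A=[((.056,-.171,0),(178,492)),((.056,-.171,.084),(177,412)),((.118,.043,.106),(428,250)),((.118,.319,.106),(612,65)),((.143,.181,.092),(546,180))]
B=[((-.056,.171,0),(350,378)),((.056,.171,.084),(248,262)),((.118,.319,.106),(72,312)),((.118,.043,.106),(272,152))]
PA=np.array([a[0] for a in A]);ua=np.array([a[1] for a in A])/4.6+[270,140]
PB=np.array([a[0] for a in B]);ub=np.array([a[1] for a in B])/3+[190,150]
f=lambda c:np.r_[proj('scene',ch2w(PA,c))-ua,proj('side',ch2w(PB,c))-ub].ravel()
r=least_squares(f,[.6,0,0],loss='soft_l1');print(r.x);print(r.fun.reshape(-1,2).round(1))
# caddies tops scene
for n,p in dict(blue=(275,125),cream=(177,206),green=(365,187),brown=(275,287),orange=(554,278),yellow=(482,478)).items():
    print(n,unproj('scene',np.array(p)/4.2+[180,240],.055 if n not in('orange','yellow') else .05).round(3))
print('tray',unproj('scene',np.array([(272,30),(537,190),(293,485),(18,273)])/4.2+[180,240],.014).round(3))
E
```

```text
[ 0.51829775  0.05234624 -0.11466096]
[[-0.2  1.7]
 [-1.   2.8]
 [-1.1  1.9]
 [-0.6 -0.7]
 [ 0.4  0.3]
 [ 0.1  2.1]
 [-1.7  1. ]
 [-0.7  0.7]
 [-0.  -0.1]]
blue [[ 0.456 -0.317  0.055]]
cream [[ 0.439 -0.402  0.055]]
green [[ 0.541 -0.327  0.055]]
brown [[ 0.535 -0.418  0.055]]
orange [[ 0.688 -0.319  0.05 ]]
yellow [[ 0.719 -0.455  0.05 ]]
tray [[ 0.377 -0.23   0.014]
 [ 0.63  -0.25   0.014]
 [ 0.609 -0.506  0.014]
 [ 0.355 -0.482  0.014]]
```

```bash
cat >> h.py <<'E'
CH=np.array([0.5183,0.0523,-0.1147])
def go(T,yawdeg=None,s=None):
    "print shift in tool axes (cm) to reach world T; yawdeg= world heading of tool y (0=+x)"
    s=s or state(); Rm=R.from_rotvec(s['eef_rot']).as_matrix()
    y=np.degrees(np.arctan2(Rm[1,1],Rm[0,1])); 
    print('ee',s['ee_pos'].round(4),'yaw',round(y,2),'tilt',np.degrees(np.arccos(-Rm[2,2])).round(2),'F',s['force'].round(1),'w',s['width'].round(4),'t',round(s['clock'],2))
    if T is not None: print('shift cm',((np.asarray(T)-s['ee_pos'])@Rm*100).round(2),'turn',None if yawdeg is None else round(y-yawdeg,2))
E
python3 - <<'E'
from h import *
p=ch2w([.122,.177,.092],CH)[0];print(p)
p[2]=.24;p[1]-=.08
go(p,np.degrees(CH[2]))
E
```

```text
[0.65975577 0.21417422 0.092     ]Traceback (most recent call last):
  File "<stdin>", line 4, in <module>
  File "h.py", line 28, in go
    print('ee',s['ee_pos'].round(4),'yaw',round(y,2),'tilt',np.degrees(np.arccos(-Rm[2,2])).round(2),'F',s['force'].round(1),'w',s['width'].round(4),'t',round(s['clock'],2))
                                                                                                                                 ^^^^^^^^^^^^^^^^
AttributeError: 'float' object has no attribute 'round'
```

```bash
sed -i "s/s\['width'\].round(4)/round(float(s['width']),4)/" h.py
```

{"method": "step_arm", "body": {
  "moves": [
    [0.2,[4,1,0],3.3],
    [0.2,[4,1.5,0],3.3],
    [0.2,[4,1.5,0],0],
    [0.2,[0,0,0],0],
    [0.2,[0,0,0],0]
  ],
  "grip_force": 30
}}

```text
clock: 0.65
ee_pos: [0.672, 0.1193, 0.2381]
eef_rot: [-2.351, -2.078, 0.007]
force: [-0.4, 0.4, -0.5]
width: 0.0699
```

```bash
python3 - <<'E'
from h import *
p=ch2w([.122,.177,.092],CH)[0]
go(p,np.degrees(CH[2]))
s,im=snap('wrist','w1.png'); print(proj('wrist',ch2w([[.143,.181,.092],[.101,.211,.109],[.135,.211,.109],[.056,.171,.084],[.118,.319,.106],[.038,.121,.101],[.038,.151,.101]],CH),s).round(0))
E
```

```text
ee [0.672  0.1193 0.2381] yaw -7.07 tilt 0.34 F [-0.4  0.4 -0.5] w 0.0699 t 0.65
shift cm [ 9.28 -2.3  14.62] turn -0.5
[[321.  90.]
 [273.  53.]
 [311.  52.]
 [235. 102.]
 [287. -97.]
 [216. 154.]
 [213. 123.]]
```

View pics/w1.png

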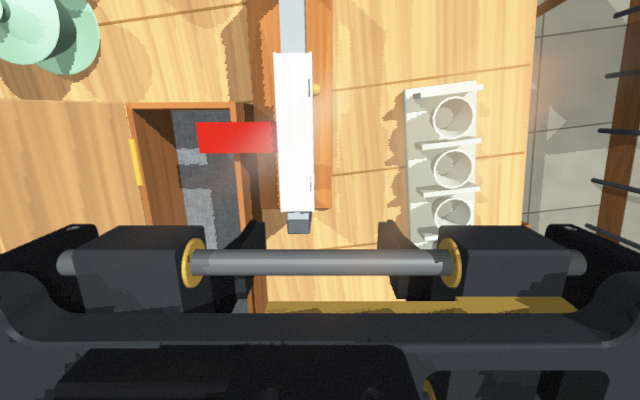

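Pin tip at (319,89) and bar corners at (274,53) and (311,53), within 2 px of the model, so the chest pose is good. The tongue reaches to (197,138), about 17 mm further than I assumed. I'll go over the pin.

{"method": "step_arm", "body": {
  "moves": [
    [0.2,[4.6,-1.2,0],-0.5],
    [0.2,[4.6,-1.1,0],0],
    [0.2,[0,0,3],0],
    [0.2,[0,0,0],0],
    [0.2,[0,0,0],0]
  ]
}}

```text
clock: 1.2
ee_pos: [0.6597, 0.2091, 0.2085]
eef_rot: [-2.352, -2.078, 0.008]
force: [-0.4, -1.0, 0.4]
width: 0.0693
```

```bash
python3 - <<'E'
from h import *
p=ch2w([.122,.177,.092],CH)[0]
go(p,np.degrees(CH[2]))
s,im=snap('wrist','w2.png'); snap('side','s2.png')
im=cv2.imread('pics/s2.png')[130:270,170:330]; cv2.imwrite('pics/s2c.png',cv2.resize(im,None,fx=4,fy=4))
print(proj('side',s['ee_pos']))
E
```

```text
ee [0.6597 0.2091 0.2085] yaw -7.09 tilt 0.34 F [-0.4 -1.   0.4] w 0.0693 t 1.2
shift cm [5.200e-01 1.000e-02 1.165e+01] turn -0.52
[[247.31438877 191.16876074]]
```

View pics/w2.png

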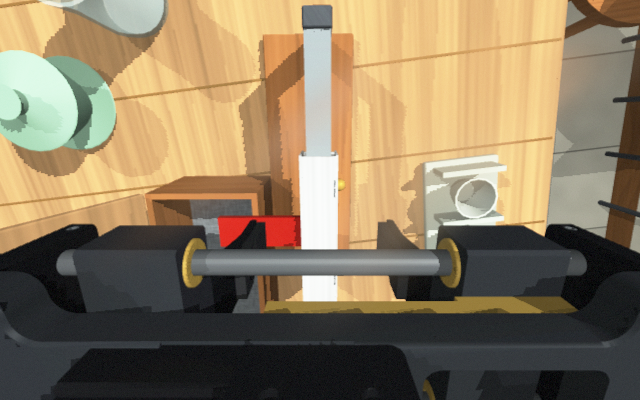

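View pics/s2c.png

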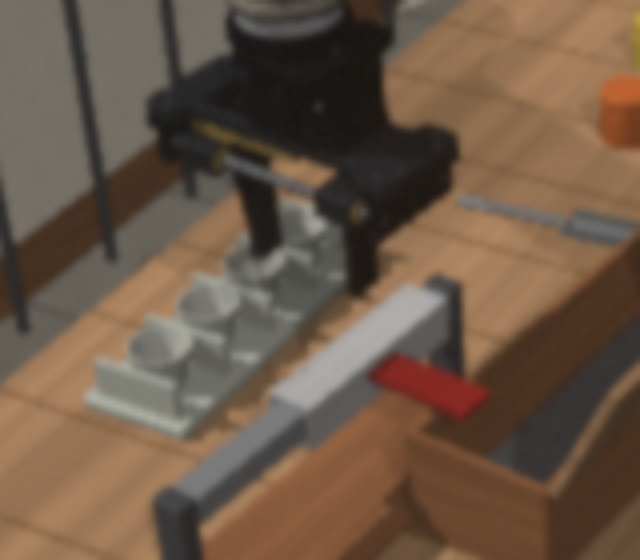

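{"method": "step_arm", "body": {
  "moves": [
    [0.2,[0.5,0,4],-0.2],
    [0.2,[0,0,4],0],
    [0.2,[0,0,2.5],0],
    [0.2,[0,0,0],0],
    [0.2,[0,0,0],0]
  ]
}}

```text
clock: 1.8
ee_pos: [0.6671, 0.2079, 0.1093]
eef_rot: [2.356, 2.07, 0.011]
force: [0.5, -1.1, 0.4]
width: 0.07
```

```bash
python3 - <<'E'
from h import *
p=ch2w([.122,.177,.092],CH)[0]
go(p,np.degrees(CH[2]))
s,im=snap('wrist','w3.png'); print(proj('wrist',ch2w([.143,.181,.092],CH),s))
E
```

```text
ee [0.6671 0.2079 0.1093] yaw -7.41 tilt 0.5 F [ 0.5 -1.1  0.4] w 0.07 t 1.8
shift cm [ 0.52 -0.83  1.72] turn -0.84
[[344.50876288 223.68813588]]
```

View pics/w3.png

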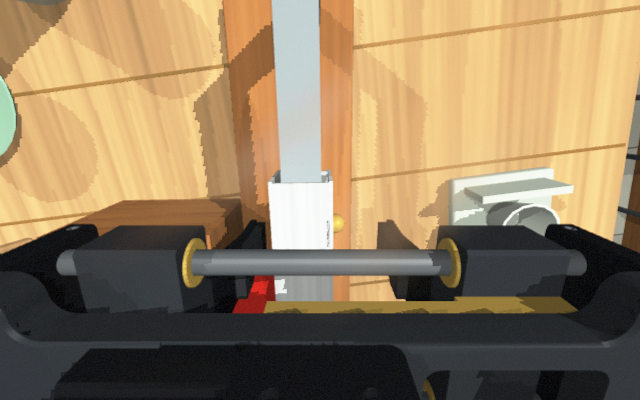

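{"method": "step_arm", "body": {
  "moves": [
    [0.2,[0.5,-0.8,0.8],-0.6],
    [0.2,[0,0,0.8],0],
    [0.2,[0,0,0],0]
  ]
}}

```text
clock: 2.15
ee_pos: [0.6622, 0.2143, 0.0973]
eef_rot: [2.342, 2.079, 0.021]
force: [-0.1, -0.3, -0.6]
width: 0.0699
```

```bash
python3 - <<'E'
from h import *
p=ch2w([.122,.177,.092],CH)[0]
go(p,np.degrees(CH[2]))
s,im=snap('wrist','w4.png'); print(proj('wrist',ch2w([.143,.181,.092],CH),s))
E
```

```text
ee [0.6622 0.2143 0.0973] yaw -6.8 tilt 0.97 F [-0.1 -0.3 -0.6] w 0.0699 t 2.15
shift cm [-0.04 -0.25  0.53] turn -0.23
[[356.07916905 240.75842376]]
```

View pics/w4.png

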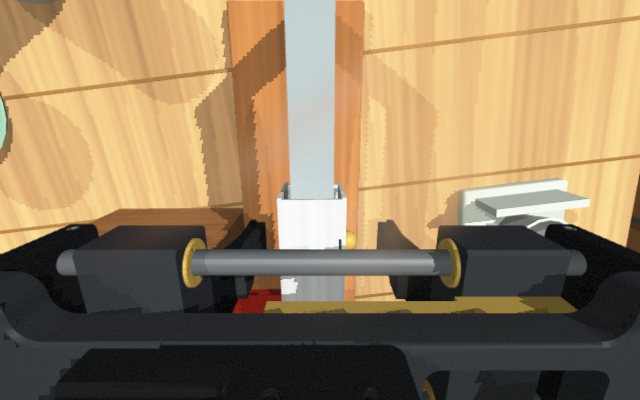

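{"method": "step_arm", "body": {
  "moves": [
    [0.2,[0,-0.2,0.4],-0.2],
    [0.6,[0,0,0],0],
    [0.6,[0,0,0],0],
    [0.7,[0,0,0],0],
    [0.7,[0,0,0],0]
  ],
  "grip_force": 40
}}

```text
clock: 2.7
ee_pos: [0.661, 0.2152, 0.0946]
eef_rot: [2.336, 2.083, 0.025]
force: [1.0, 0.2, -0.2]
width: 0.0453
```

```bash
python3 - <<'E'
from h import *
p=ch2w([.118,.177,.092],CH)[0]
go(p,np.degrees(CH[2]))
E
```

```text
ee [0.661  0.2152 0.0946] yaw -6.55 tilt 1.12 F [ 1.   0.2 -0.2] w 0.0453 t 2.7
shift cm [-0.12 -0.52  0.25] turn 0.02
```

{"method": "step_arm", "body": {
  "moves": [
    [0.75,[0,-0.2,0],0],
    [0.75,[0,-0.1,0],0],
    [0.75,[0,0,0],0],
    [0.75,[0,0,0],0]
  ]
}}

```text
clock: 3.1
ee_pos: [0.6573, 0.2156, 0.0946]
eef_rot: [2.336, 2.085, 0.023]
force: [0.8, 0.4, 0.3]
width: 0.0336
```

```bash
python3 - <<'E'
from h import *
p=ch2w([.118,.177,.092],CH)[0]
go(p,np.degrees(CH[2]))
s,im=snap('wrist','w5.png')
E
```

```text
ee [0.6573 0.2156 0.0946] yaw -6.52 tilt 1.04 F [0.8 0.4 0.3] w 0.0336 t 3.1
shift cm [-0.12 -0.15  0.25] turn 0.06
```

View pics/w5.png

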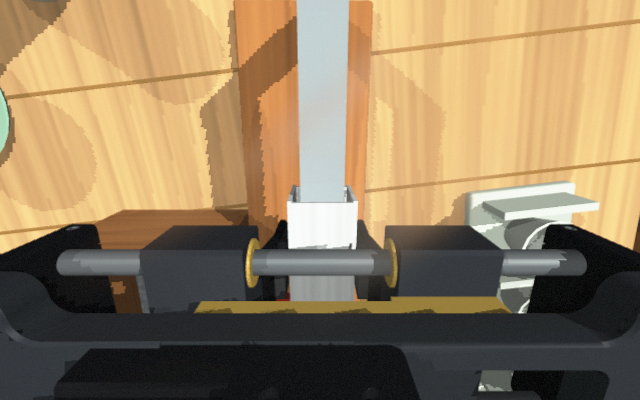

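Width 33.6 mm, so the pin is pressed flush. I'll slide towards +y.

{"method": "step_arm", "body": {
  "moves": [
    [0.75,[0.8,0,0],0],
    [0.75,[1,0,0],0],
    [0.75,[1,0,0],0],
    [0.75,[1,0,0],0],
    [0.75,[0,0,0],0]
  ]
}}

```text
clock: 3.65
ee_pos: [0.6608, 0.2454, 0.0945]
eef_rot: [2.331, 2.08, -0.0]
force: [0.2, 4.6, -0.4]
width: 0.0335
```

```bash
python3 - <<'E'
from h import *
p=ch2w([.118,.267,.092],CH)[0]
go(p,np.degrees(CH[2]))
s,im=snap('wrist','w6.png')
E
```

```text
ee [0.6608 0.2454 0.0945] yaw -6.49 tilt 1.0 F [ 0.2  4.6 -0.4] w 0.0335 t 3.65
shift cm [ 5.89 -0.14  0.17] turn 0.08
```

View pics/w6.png

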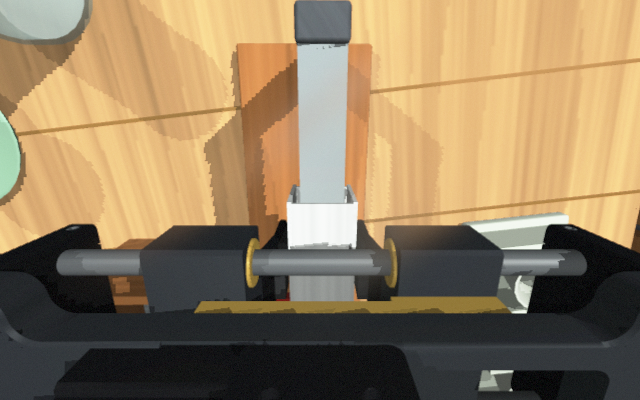

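{"method": "step_arm", "body": {
  "moves": [
    [0.75,[1.5,0,0],0],
    [0.75,[1.5,0,0],0],
    [0.75,[1.2,0,0],0],
    [0.75,[1,0,0],0],
    [0.75,[0,0,0],0]
  ]
}}

```text
clock: 4.2
ee_pos: [0.6659, 0.2889, 0.0944]
eef_rot: [2.323, 2.076, -0.025]
force: [-0.4, 4.6, -1.6]
width: 0.0337
```

```bash
python3 - <<'E'
from h import *
p=ch2w([.118,.267,.092],CH)[0]
go(p,np.degrees(CH[2]))
E
```

```text
ee [0.6659 0.2889 0.0944] yaw -6.43 tilt 1.77 F [-0.4  4.6 -1.6] w 0.0337 t 4.2
shift cm [ 1.51 -0.15  0.19] turn 0.14
```

{"method": "step_arm", "body": {
  "moves": [
    [0.75,[0.8,0,0],0],
    [0.75,[0.5,0,0],0],
    [0.75,[0.4,0,0],0],
    [0.75,[0.3,0,0],0],
    [0.75,[0,0,0],0]
  ]
}}

```text
clock: 4.7
ee_pos: [0.668, 0.3068, 0.0943]
eef_rot: [2.32, 2.074, -0.032]
force: [0.0, -2.7, 2.3]
width: 0.0335
```

```bash
python3 - <<'E'
from h import *
p=ch2w([.118,.267,.092],CH)[0]
go(p,np.degrees(CH[2]))
snap('wrist','w7.png');snap('scene','sc7.png')
im=cv2.imread('pics/sc7.png')[140:240,330:430]; cv2.imwrite('pics/sc7c.png',cv2.resize(im,None,fx=6,fy=6,interpolation=cv2.INTER_CUBIC))
E
```

```text
ee [0.668  0.3068 0.0943] yaw -6.42 tilt 2.05 F [ 0.  -2.7  2.3] w 0.0335 t 4.7
shift cm [-0.29 -0.16  0.24] turn 0.15
```

View pics/sc7c.png

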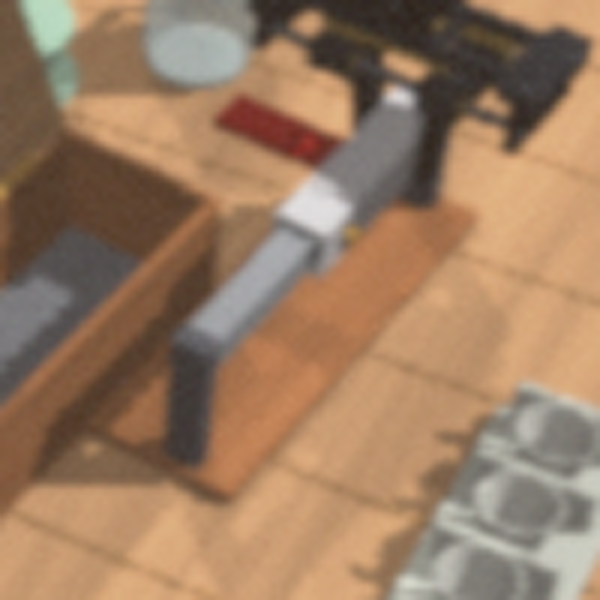

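The brass pin shows proud at crop (350,235), and the force reversed, so the bar is latched in its other hole. I'll release and rise.

{"method": "step_arm", "body": {
  "moves": [
    [0.35,[0,0,0],0],
    [0.35,[0,0,0],0],
    [0.35,[0,0,0],0],
    [0.35,[0,0,-3],0],
    [0.35,[0,0,-5],0],
    [0.2,[0,0,-5],0],
    [0.2,[0,0,0],0]
  ]
}}

```text
clock: 5.5
ee_pos: [0.6671, 0.3123, 0.224]
eef_rot: [2.325, 2.074, -0.035]
force: [0.6, 0.3, 1.5]
width: 0.0649
```

```bash
python3 - <<'E'
from h import *
go([.5,-.2,.3],0); Rm=R.from_rotvec(state()['eef_rot']).as_matrix();print(Rm.round(3))
snap('scene','sc8.png')
im=cv2.imread('pics/sc8.png'); cv2.imwrite('pics/sc8c.png',cv2.resize(im[140:240,330:430],None,fx=5,fy=5,interpolation=cv2.INTER_CUBIC))
cv2.imwrite('pics/sc8d.png',cv2.resize(im[240:380,180:345],None,fx=4.2,fy=4.2,interpolation=cv2.INTER_CUBIC))
E
```

```text
ee [0.6671 0.3123 0.224 ] yaw -6.53 tilt 1.96 F [0.6 0.3 1.5] w 0.0649 t 5.5
shift cm [-53.02 -10.75  -5.84] turn -6.53
[[ 0.114  0.994  0.   ]
 [ 0.993 -0.114 -0.034]
 [-0.034  0.004 -0.999]]
```

View pics/sc8c.png

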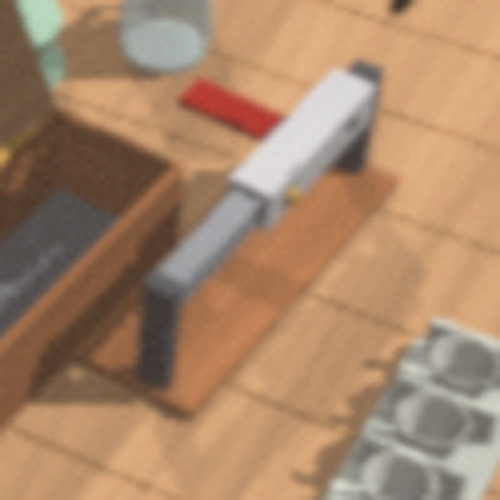

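View pics/sc8d.png

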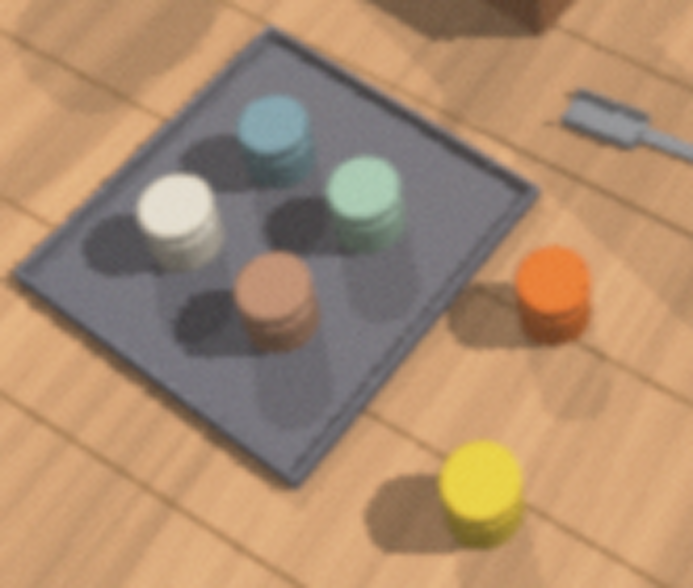

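{"method": "step_arm", "body": {
  "moves": [
    [0.2,[-4.5,-0.4,-0.5],0],
    [0.2,[-5,-0.5,-0.5],0],
    [0.2,[-5,-0.5,0],0],
    [0.2,[-5,-0.5,0],0],
    [0.2,[-5,-0.5,0],0],
    [0.2,[-5,-0.5,0],0],
    [0.2,[-5,-0.5,0],0],
    [0.2,[-5,-0.5,0],0]
  ]
}}

```text
clock: 6.35
ee_pos: [0.5775, -0.0716, 0.2331]
eef_rot: [2.322, 2.098, -0.056]
force: [0.7, -0.7, -1.1]
width: 0.0698
```

{"method": "step_arm", "body": {
  "moves": [
    [0.2,[-5,-0.5,0],-8],
    [0.2,[-5,-0.5,0],-8],
    [0.2,[-5,-0.5,0],-8],
    [0.2,[0,0,0],-8.5],
    [0.2,[0,0,0],-8.5],
    [0.2,[0,0,0],-8.5],
    [0.2,[0,0,0],-8.5],
    [0.2,[0,0,0],-8.5]
  ]
}}

```text
clock: 7.15
ee_pos: [0.5601, -0.2261, 0.2255]
eef_rot: [-0.767, -3.017, 0.049]
force: [0.5, 0.2, 0.0]
width: 0.0695
```

```bash
python3 - <<'E'
from h import *
go([.541,-.327,.2],83.4); Rm=R.from_rotvec(state()['eef_rot']).as_matrix();print(Rm.round(3),state()['qpos'])
E
```

```text
ee [ 0.5601 -0.2261  0.2255] yaw 61.49 tilt 2.44 F [0.5 0.2 0. ] w 0.0695 t 7.15
shift cm [-3.19 -9.68  2.85] turn -21.91
[[-0.878  0.477 -0.035]
 [ 0.478  0.878 -0.024]
 [ 0.02  -0.038 -0.999]] [-0.54983112  0.52682075  1.48637284 -0.04244902  1.14641987 -1.60478076]
```

{"method": "step_arm", "body": {
  "moves": [
    [0.2,[-1,-3,0],-7.5],
    [0.2,[0,-3,0],-7.5],
    [0.2,[0,-3,0],-7],
    [0.2,[0,0,0],0],
    [0.2,[0,0,0],0]
  ]
}}

```text
clock: 7.65
ee_pos: [0.5335, -0.3136, 0.2199]
eef_rot: [-0.147, -3.093, 0.025]
force: [0.3, 0.0, 0.0]
width: 0.0695
```

```bash
python3 - <<'E'
from h import *
go([.541,-.327,.2],83.4)
s,im=snap('wrist','w9.png'); print(proj('wrist',[[.541,-.327,.055],[.535,-.418,.055],[.456,-.317,.055],[.439,-.402,.055]],s).round(0))
E
```

```text
ee [ 0.5335 -0.3136  0.2199] yaw 84.57 tilt 2.74 F [0.3 0.  0. ] w 0.0695 t 7.65
shift cm [-0.96 -1.23  1.97] turn 1.17
[[312. 197.]
 [233. 199.]
 [313. 120.]
 [233. 111.]]
```

View pics/w9.png

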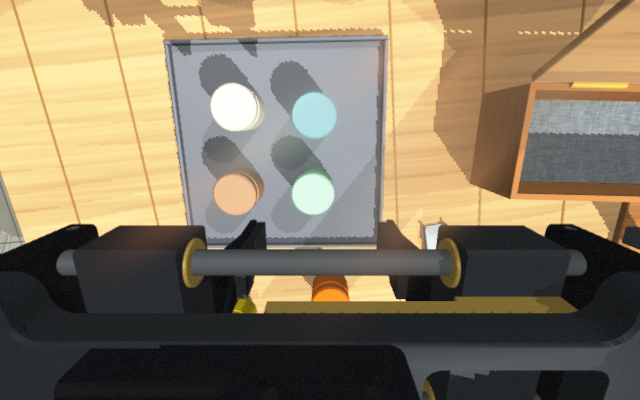

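```bash
python3 - <<'E'
from h import *
s=state()
print(unproj('wrist',[[313,193],[236,194],[314,116],[234,107]],.055,s).round(4))
go([.538,-.327,.041],83.4)
E
```

```text
[[ 0.5361 -0.3259  0.055 ]
 [ 0.5293 -0.4138  0.055 ]
 [ 0.4521 -0.3163  0.055 ]
 [ 0.4347 -0.4004  0.055 ]]
ee [ 0.5336 -0.3136  0.2199] yaw 84.61 tilt 2.76 F [-0.3 -0.4  0.3] w 0.07 t 7.7
shift cm [-1.36 -0.95 17.87] turn 1.21
```

Wrist view: green (313,193), brown (236,194), blue (314,116) and cream (234,107) are all inside the tray. Orange (330,290) is outside it. I'll descend on green.

{"method": "step_arm", "body": {
  "moves": [
    [0.2,[-1.3,-0.9,4],1],
    [0.2,[0,0,4.5],0],
    [0.2,[0,0,4.5],0],
    [0.2,[0,0,2.5],0],
    [0.2,[0,0,0],0],
    [0.2,[0,0,0],0]
  ]
}}

```text
clock: 8.3
ee_pos: [0.5424, -0.3205, 0.0605]
eef_rot: [-0.173, -3.095, 0.027]
force: [0.4, -0.0, -0.3]
width: 0.0698
```

```bash
python3 - <<'E'
from h import *
go([.537,-.3265,.041],83.4)
s,im=snap('wrist','w10.png'); print(proj('wrist',[[.537,-.3265,.055]],s).round(0))
E
```

```text
ee [ 0.5424 -0.3205  0.0605] yaw 83.64 tilt 2.59 F [ 0.4 -0.  -0.3] w 0.0698 t 8.3
shift cm [ 0.39 -0.62  1.98] turn 0.24
[[309. 241.]]
```

View pics/w10.png

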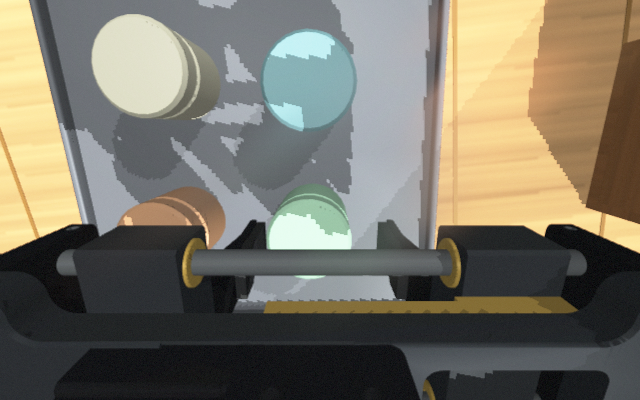

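{"method": "step_arm", "body": {
  "moves": [
    [0.2,[0.4,-0.6,0],0],
    [0.2,[0,0,1.9],0],
    [0.6,[0,0,0],0],
    [0.6,[0,0,0],0],
    [0.6,[0,0,0],0],
    [0.6,[0,0,0],0],
    [0.6,[0,0,0],0]
  ],
  "grip_force": 25
}}

```text
clock: 9.05
ee_pos: [0.5413, -0.3304, 0.0523]
eef_rot: [-0.172, -3.108, 0.044]
force: [0.6, 0.7, -2.6]
width: 0.0497
```

```bash
python3 - <<'E'
from h import *
go([.537,-.3265,.041],83.4)
E
```

```text
ee [ 0.5413 -0.3304  0.0523] yaw 83.67 tilt 2.27 F [ 0.6  0.7 -2.6] w 0.0497 t 9.05
shift cm [0.44 0.37 1.13] turn 0.27
```

{"method": "step_arm", "body": {
  "moves": [
    [0.6,[0,0,-2],0],
    [0.6,[0,0,-4],0],
    [0.6,[0,0,-4.5],0],
    [0.6,[0,0,-4],0],
    [0.6,[0,0,0],0]
  ]
}}

```text
clock: 9.55
ee_pos: [0.5443, -0.3254, 0.1991]
eef_rot: [-0.172, -3.102, 0.036]
force: [0.5, -0.9, -2.1]
width: 0.0501
```

```bash
python3 - <<'E'
from h import *
p=ch2w([0.002,-.115,.19],CH)[0]
go(p,83.4)
E
```

```text
ee [ 0.5443 -0.3254  0.1991] yaw 83.67 tilt 2.38 F [ 0.5 -0.9 -2.1] w 0.0501 t 9.55
shift cm [ 6.58 25.77  0.48] turn 0.27
```

{"method": "step_arm", "body": {
  "moves": [
    [0.6,[1,3,0],0],
    [0.6,[1.1,4.5,0],0],
    [0.6,[1.1,4.5,0],0],
    [0.6,[1.1,4.5,0],0],
    [0.6,[1.1,4.5,0],0],
    [0.6,[1,3.5,0],0],
    [0.6,[0,0,0],0],
    [0.6,[0,0,0],0]
  ]
}}

```text
clock: 10.35
ee_pos: [0.5009, -0.0667, 0.1876]
eef_rot: [-0.177, -3.093, 0.035]
force: [0.4, 0.3, -3.2]
width: 0.0499
```

```bash
python3 - <<'E'
from h import *
p=ch2w([0.002,-.115,.056],CH)[0]
go(p,83.4)
s,im=snap('wrist','w11.png')
snap('scene','sc11.png')
im=cv2.imread('pics/sc11.png'); cv2.imwrite('pics/sc11c.png',cv2.resize(im[120:260,220:400],None,fx=4.2,fy=4.2,interpolation=cv2.INTER_CUBIC))
E
```

```text
ee [ 0.5009 -0.0667  0.1876] yaw 83.48 tilt 2.79 F [ 0.4  0.3 -3.2] w 0.0499 t 10.35
shift cm [-1.11  0.85 13.11] turn 0.08
```

View pics/w11.png

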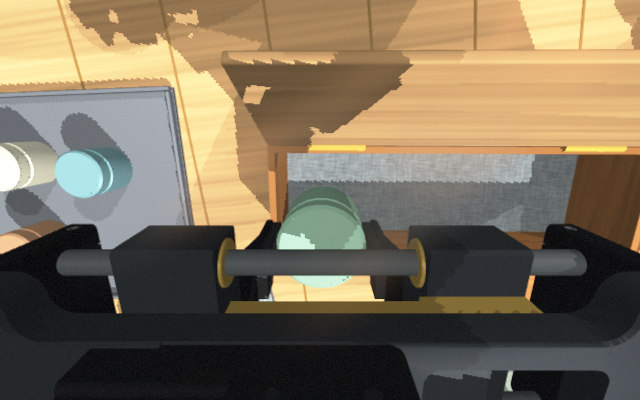

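View pics/sc11c.png

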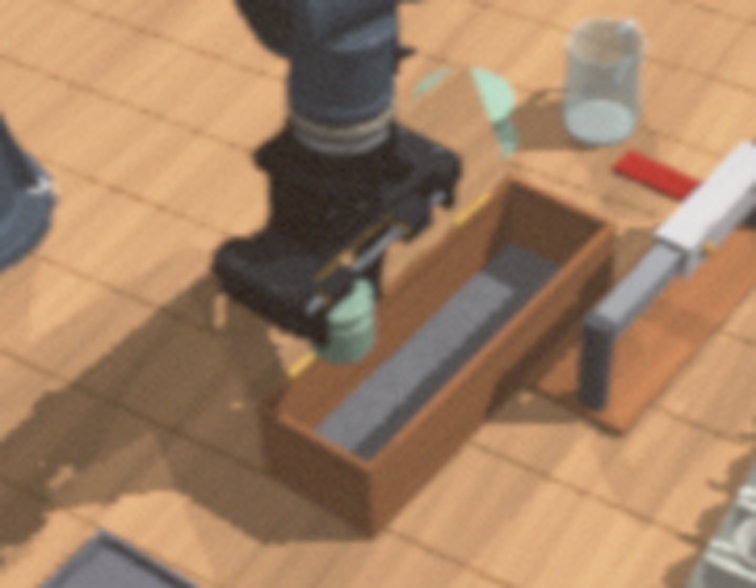

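```bash
python3 - <<'E'
from h import *
s=state()
print(proj('wrist',ch2w([[-.056,-.171,.084],[-.050,.165,.084],[-.05,-.165,.084],[-.05,-.165,.008]],CH),s).round(0))
p=ch2w([0.0,-.115,.1],CH)[0];go(p,83.4)
im=cv2.imread('pics/w11.png');cv2.imwrite('pics/w11c.png',cv2.resize(im[120:260,220:420],None,fx=4,fy=4))
E
```

```text
[[267. 146.]
 [657. 153.]
 [274. 153.]
 [286. 147.]]
ee [ 0.501  -0.0676  0.1877] yaw 83.36 tilt 2.81 F [-0.3  0.4 -3.7] w 0.0498 t 10.45
shift cm [-0.72  0.82  8.73] turn -0.04
```

View pics/w11c.png

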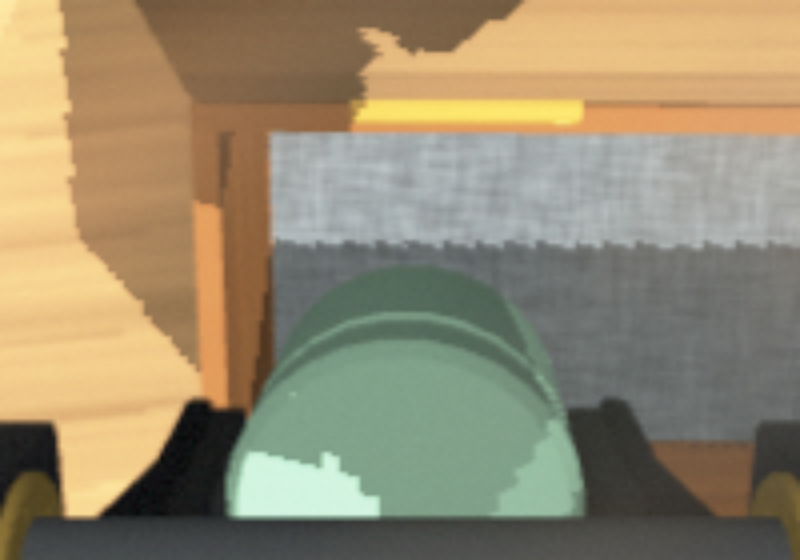

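{"method": "step_arm", "body": {
  "moves": [
    [0.6,[-0.9,0.8,0],0],
    [0.6,[0,0,4],0],
    [0.6,[0,0,3],0],
    [0.6,[0,0,0],0]
  ]
}}

```text
clock: 10.85
ee_pos: [0.5151, -0.0669, 0.1164]
eef_rot: [-0.192, -3.103, 0.039]
force: [-1.0, -0.8, -1.9]
width: 0.0497
```

```bash
python3 - <<'E'
from h import *
p=ch2w([0.0,-.115,.056],CH)[0];go(p,83.4)
E
```

```text
ee [ 0.5151 -0.0669  0.1164] yaw 82.93 tilt 2.34 F [-1.  -0.8 -1.9] w 0.0497 t 10.85
shift cm [0.87 0.53 6.06] turn -0.47
```

{"method": "step_arm", "body": {
  "moves": [
    [0.6,[0.9,0.6,1],0],
    [0.6,[0,0,2.5],0],
    [0.6,[0,0,1.5],0],
    [0.6,[0,0,0],0]
  ]
}}

```text
clock: 11.25
ee_pos: [0.5121, -0.065, 0.0681]
eef_rot: [-0.201, -3.111, 0.042]
force: [-0.6, 0.3, -2.1]
width: 0.0496
```

```bash
python3 - <<'E'
from h import *
p=ch2w([0.0,-.115,.056],CH)[0];go(p,83.4)
E
```

```text
ee [ 0.5121 -0.065   0.0681] yaw 82.61 tilt 2.05 F [-0.6  0.3 -2.1] w 0.0496 t 11.25
shift cm [0.7  0.24 1.21] turn -0.79
```

Now creep down to contact.

{"method": "step_arm", "body": {
  "moves": [
    [0.6,[0.4,0.2,0.5],-0.8],
    [0.6,[0,0,0.5],0],
    [0.6,[0,0,0.4],0],
    [0.6,[0,0,0],0]
  ]
}}

```text
clock: 11.65
ee_pos: [0.5117, -0.0645, 0.0565]
eef_rot: [-0.181, -3.12, 0.045]
force: [-0.6, -0.5, -2.6]
width: 0.0499
```

```bash
python3 - <<'E'
from h import *
p=ch2w([0.0,-.115,.056],CH)[0];go(p,83.4)
E
```

```text
ee [ 0.5117 -0.0645  0.0565] yaw 83.38 tilt 1.9 F [-0.6 -0.5 -2.6] w 0.0499 t 11.65
shift cm [0.69 0.18 0.06] turn -0.02
```

{"method": "step_arm", "body": {
  "moves": [
    [0.6,[0,0,0.3],0],
    [0.6,[0,0,0],0]
  ]
}}

```text
clock: 11.85
ee_pos: [0.5129, -0.0648, 0.0544]
eef_rot: [-0.181, -3.123, 0.046]
force: [0.2, -0.2, -2.9]
width: 0.0499
```

{"method": "step_arm", "body": {
  "moves": [
    [0.31,[0,0,0],0],
    [0.31,[0,0,0],0],
    [0.31,[0,0,0],0]
  ]
}}

```text
clock: 12.15
ee_pos: [0.5134, -0.0651, 0.0551]
eef_rot: [-0.181, -3.124, 0.047]
force: [-0.3, 0.6, -0.1]
width: 0.0589
```

{"method": "step_arm", "body": {
  "moves": [
    [0.31,[0,0,-2],0],
    [0.31,[0,0,-4],0],
    [0.31,[0,0,-5],0],
    [0.2,[0,0,-3],0],
    [0.2,[0,0,0],0]
  ]
}}

```text
clock: 12.65
ee_pos: [0.515, -0.061, 0.1991]
eef_rot: [-0.181, -3.121, 0.046]
force: [0.3, 0.9, 0.1]
width: 0.0672
```

```bash
python3 - <<'E'
from h import *
go([.452,-.317,.2],83.4)
snap('wrist','w12.png')
_,im=snap('scene','sc12.png')
im=cv2.imread('pics/sc12.png'); cv2.imwrite('pics/sc12c.png',cv2.resize(im[180:360,180:345],None,fx=3.3,fy=3.3,interpolation=cv2.INTER_CUBIC))
E
```

```text
ee [ 0.515  -0.061   0.1991] yaw 83.38 tilt 1.89 F [0.3 0.9 0.1] w 0.0672 t 12.65
shift cm [  3.3  -26.15   0.75] turn -0.02
```

View pics/w12.png

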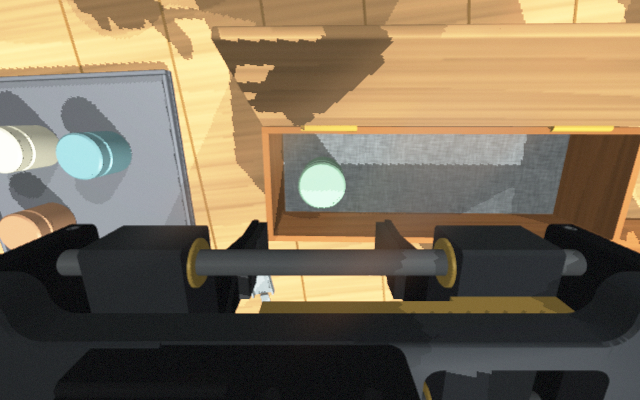

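View pics/sc12c.png

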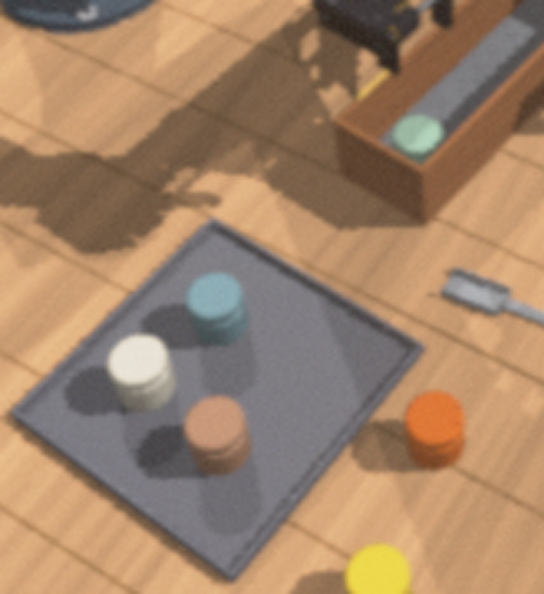

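Green stands upright in the chest, wrist (322,185). Next is blue.

{"method": "step_arm", "body": {
  "moves": [
    [0.2,[0.5,-4,0],0],
    [0.2,[0.5,-5,0],0],
    [0.2,[0.5,-5,0],0],
    [0.2,[0.5,-5,0],0],
    [0.2,[0.5,-5,0],0],
    [0.2,[0,-2,0],0],
    [0.2,[0,0,0],0],
    [0.2,[0,0,0],0]
  ]
}}

```text
clock: 13.55
ee_pos: [0.4494, -0.3171, 0.187]
eef_rot: [-0.174, -3.091, 0.015]
force: [0.3, -0.2, -0.2]
width: 0.0698
```

```bash
cat >> h.py <<'E'
def blob(im,near,thr=40,win=45,fn='b.png'):
    u,v=int(near[0]),int(near[1]); im2=cv2.GaussianBlur(im,(3,3),0)
    lab=cv2.cvtColor(im2,cv2.COLOR_RGB2LAB).astype(int)
    return lab
E
python3 - <<'E'
from h import *
go([.454,-.317,.2],83.4)
s,im=snap('wrist','w13.png'); print(proj('wrist',[[.454,-.317,.055],[.532,-.415,.055],[.437,-.401,.055]],s).round(0))
E
```

```text
ee [ 0.4494 -0.3171  0.187 ] yaw 83.58 tilt 2.67 F [ 0.3 -0.2 -0.2] w 0.0698 t 13.55
shift cm [-0.4   0.05 -1.32] turn 0.18
[[323. 201.]
 [242. 279.]
 [239. 194.]]
```

View pics/w13.png

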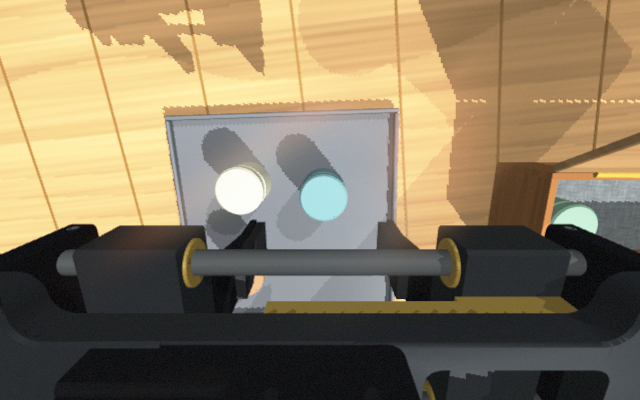

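{"method": "step_arm", "body": {
  "moves": [
    [0.23,[0.3,0,3],0],
    [0.23,[0,0,3.5],0],
    [0.23,[0,0,2.5],0],
    [0.23,[0,0,0],0]
  ]
}}

```text
clock: 14.0
ee_pos: [0.4434, -0.3096, 0.0942]
eef_rot: [-0.16, -3.09, 0.011]
force: [0.2, 0.4, 1.2]
width: 0.0671
```

```bash
python3 - <<'E'
from h import *
go([.451,-.317,.047],83.4)
s,im=snap('wrist','w14.png'); print(proj('wrist',[[.451,-.317,.055],[.437,-.401,.055]],s).round(0))
E
```

```text
ee [ 0.4434 -0.3096  0.0942] yaw 84.08 tilt 2.72 F [0.2 0.4 1.2] w 0.0671 t 14.0
shift cm [-1.05 -0.61  4.69] turn 0.68
[[312. 240.]
 [191. 233.]]
```

View pics/w14.png

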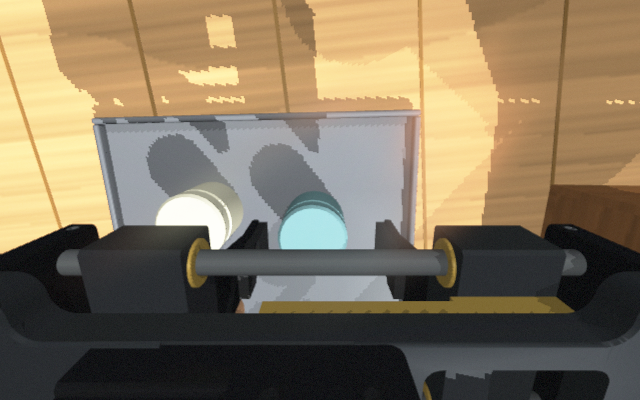

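{"method": "step_arm", "body": {
  "moves": [
    [0.23,[-0.8,-0.6,0.5],0.6],
    [0.23,[0,0,2.2],0],
    [0.23,[0,0,1.9],0],
    [0.23,[0,0,0],0]
  ]
}}

```text
clock: 14.45
ee_pos: [0.456, -0.3194, 0.0533]
eef_rot: [-0.173, -3.101, 0.028]
force: [-0.8, 0.7, 0.2]
width: 0.067
```

```bash
python3 - <<'E'
from h import *
go([.451,-.317,.047],83.4)
E
```

```text
ee [ 0.456  -0.3194  0.0533] yaw 83.64 tilt 2.26 F [-0.8  0.7  0.2] w 0.067 t 14.45
shift cm [0.5  0.2  0.64] turn 0.24
```

{"method": "step_arm", "body": {
  "moves": [
    [0.23,[0.5,0.2,0.6],0],
    [0.6,[0,0,0],0],
    [0.6,[0,0,0],0],
    [0.6,[0,0,0],0],
    [0.6,[0,0,0],0]
  ]
}}

```text
clock: 14.95
ee_pos: [0.4537, -0.3187, 0.0514]
eef_rot: [-0.173, -3.108, 0.036]
force: [-0.6, 0.8, -1.8]
width: 0.0493
```

```bash
python3 - <<'E'
from h import *
go([.451,-.317,.19],83.4)
E
```

```text
ee [ 0.4537 -0.3187  0.0514] yaw 83.65 tilt 2.13 F [-0.6  0.8 -1.8] w 0.0493 t 14.95
shift cm [  0.67  -0.21 -13.85] turn 0.25
```

{"method": "step_arm", "body": {
  "moves": [
    [0.6,[0,0,-2],0],
    [0.6,[0,0,-4],0],
    [0.6,[0,0,-4.5],0],
    [0.6,[0,0,-4],0],
    [0.6,[-0.5,3,0],0],
    [0.6,[-1,4.5,0],0],
    [0.6,[-1,4.5,0],0],
    [0.6,[0,0,0],0]
  ]
}}

```text
clock: 15.75
ee_pos: [0.4974, -0.1976, 0.1994]
eef_rot: [-0.183, -3.11, 0.036]
force: [-0.1, -0.0, -1.3]
width: 0.0496
```

```bash
python3 - <<'E'
from h import *
go(ch2w([0,-.042,.19],CH)[0],83.4)
E
```

```text
ee [ 0.4974 -0.1976  0.1994] yaw 83.29 tilt 2.0 F [-0.1 -0.  -1.3] w 0.0496 t 15.75
shift cm [ 0.83 20.88  0.45] turn -0.11
```

{"method": "step_arm", "body": {
  "moves": [
    [0.6,[0.3,4.3,0],0],
    [0.6,[0.3,4.5,0],0],
    [0.6,[0.2,4.5,0],0],
    [0.6,[0.2,4.5,0],0],
    [0.6,[0,2,0],0],
    [0.6,[0,0,0],0]
  ]
}}

```text
clock: 16.35
ee_pos: [0.5113, 0.0045, 0.1943]
eef_rot: [-0.184, -3.112, 0.041]
force: [0.7, -0.4, -1.8]
width: 0.0494
```

```bash
python3 - <<'E'
from h import *
go(ch2w([0,-.042,.19],CH)[0],83.4)
E
```

```text
ee [0.5113 0.0045 0.1943] yaw 83.23 tilt 2.02 F [ 0.7 -0.4 -1.8] w 0.0494 t 16.35
shift cm [-0.15  0.64  0.41] turn -0.17
```

{"method": "step_arm", "body": {
  "moves": [
    [0.6,[0.3,0.6,1],-0.2],
    [0.6,[0,0,3.5],0],
    [0.6,[0,0,3.5],0],
    [0.6,[0,0,0],0]
  ]
}}

```text
clock: 16.75
ee_pos: [0.5078, 0.0062, 0.1121]
eef_rot: [-0.181, -3.116, 0.044]
force: [-1.6, 0.1, -1.2]
width: 0.0494
```

```bash
python3 - <<'E'
from h import *
go(ch2w([0,-.042,.055],CH)[0],83.4)
E
```

```text
ee [0.5078 0.0062 0.1121] yaw 83.37 tilt 1.96 F [-1.6  0.1 -1.2] w 0.0494 t 16.75
shift cm [-0.61  0.67  5.69] turn -0.03
```

{"method": "step_arm", "body": {
  "moves": [
    [0.6,[-0.5,0.6,0.5],0],
    [0.6,[0,0,2.5],0],
    [0.6,[0,0,2],0],
    [0.6,[0,0,0],0]
  ]
}}

```text
clock: 17.15
ee_pos: [0.5173, 0.0076, 0.0634]
eef_rot: [-0.189, -3.124, 0.046]
force: [-0.4, 0.2, -2.2]
width: 0.0498
```

```bash
python3 - <<'E'
from h import *
go(ch2w([0,-.042,.055],CH)[0],83.4)
E
```

```text
ee [0.5173 0.0076 0.0634] yaw 83.08 tilt 1.8 F [-0.4  0.2 -2.2] w 0.0498 t 17.15
shift cm [0.4  0.28 0.84] turn -0.32
```

{"method": "step_arm", "body": {
  "moves": [
    [0.6,[0.3,0.3,0.5],-0.3],
    [0.6,[0,0,0.5],0],
    [0.6,[0,0,0],0]
  ]
}}

```text
clock: 17.45
ee_pos: [0.5174, 0.0102, 0.0559]
eef_rot: [-0.182, -3.131, 0.047]
force: [-0.4, 0.2, -2.6]
width: 0.0496
```

```bash
python3 - <<'E'
from h import *
go(ch2w([0,-.042,.055],CH)[0],83.4)
E
```

```text
ee [0.5174 0.0102 0.0559] yaw 83.35 tilt 1.74 F [-0.4  0.2 -2.6] w 0.0496 t 17.45
shift cm [ 0.39 -0.01  0.09] turn -0.05
```

{"method": "step_arm", "body": {
  "moves": [
    [0.6,[0,0,0.3],0],
    [0.31,[0,0,0],0],
    [0.31,[0,0,0],0],
    [0.31,[0,0,0],0]
  ]
}}

```text
clock: 17.85
ee_pos: [0.52, 0.0098, 0.0555]
eef_rot: [0.182, 3.134, -0.048]
force: [-0.3, -0.1, -0.8]
width: 0.0591
```

{"method": "step_arm", "body": {
  "moves": [
    [0.31,[0,0,-2],0],
    [0.31,[0,0,-4],0],
    [0.31,[0,0,-5],0],
    [0.2,[0,0,-3],0],
    [0.2,[0,0,0],0]
  ]
}}

```text
clock: 18.35
ee_pos: [0.5194, 0.0142, 0.1994]
eef_rot: [-0.182, -3.134, 0.047]
force: [0.4, 0.2, -0.7]
width: 0.0674
```

```bash
python3 - <<'E'
from h import *
go([.437,-.401,.2],83.4)
s,_=snap('wrist','w15.png');print(proj('wrist',ch2w([[.0,-.117,.058],[0,-.042,.058]],CH),s))
_,im=snap('scene','sc15.png')
im=cv2.imread('pics/sc15.png'); cv2.imwrite('pics/sc15c.png',cv2.resize(im[180:360,180:345],None,fx=3.3,fy=3.3,interpolation=cv2.INTER_CUBIC))
E
```

```text
ee [0.5194 0.0142 0.1994] yaw 83.35 tilt 1.74 F [ 0.4  0.2 -0.7] w 0.0674 t 18.35
shift cm [  3.37 -42.17   1.22] turn -0.05
[[249.35175102 183.52454354]
 [320.77618434 183.90460234]]
```

View pics/w15.png

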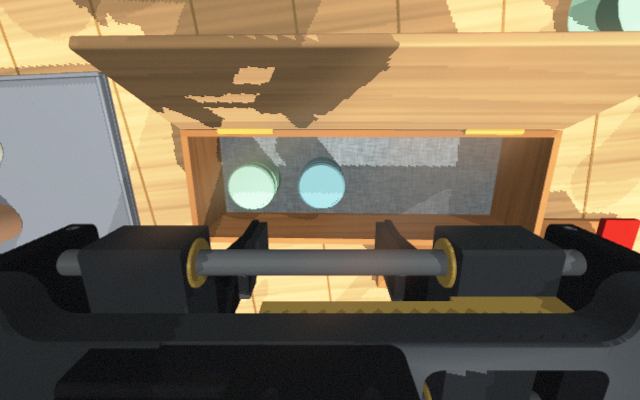

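View pics/sc15c.png

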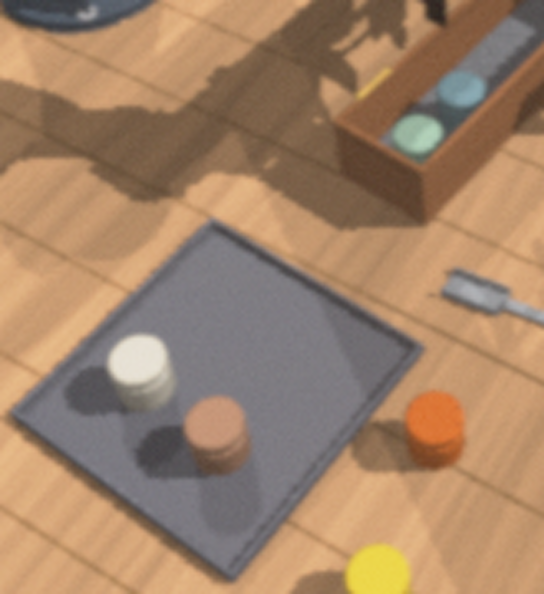

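Both upright. Next is brown, around (.530,-.415).

{"method": "step_arm", "body": {
  "moves": [
    [0.2,[-0.5,-4,0],0],
    [0.2,[-0.7,-5,0],0],
    [0.2,[-0.7,-5,0],0],
    [0.2,[-0.7,-5,0],0],
    [0.2,[-0.7,-5,0],0],
    [0.2,[-0.7,-5,0],0],
    [0.2,[-0.7,-5,0],0],
    [0.2,[-0.7,-5,0],0]
  ]
}}

```text
clock: 19.25
ee_pos: [0.5177, -0.3736, 0.186]
eef_rot: [-0.163, -3.098, 0.015]
force: [0.5, 0.1, -0.6]
width: 0.0696
```

{"method": "step_arm", "body": {
  "moves": [
    [0.2,[0,-3.5,0],0],
    [0.2,[0,0,0],0]
  ]
}}

```text
clock: 19.45
ee_pos: [0.5113, -0.4162, 0.1803]
eef_rot: [-0.173, -3.093, 0.012]
force: [0.0, 0.2, -0.8]
width: 0.0699
```

```bash
python3 - <<'E'
from h import *
go([.53,-.415,.1],83.4)
s,im=snap('wrist','w16.png'); print(proj('wrist',[[.53,-.415,.055],[.437,-.401,.055]],s).round(0))
E
```

```text
ee [ 0.5113 -0.4162  0.1803] yaw 83.61 tilt 2.53 F [ 0.   0.2 -0.8] w 0.0699 t 19.45
shift cm [-2.19  0.41  7.94] turn 0.21
[[325. 216.]
 [329. 120.]]
```

View pics/w16.png

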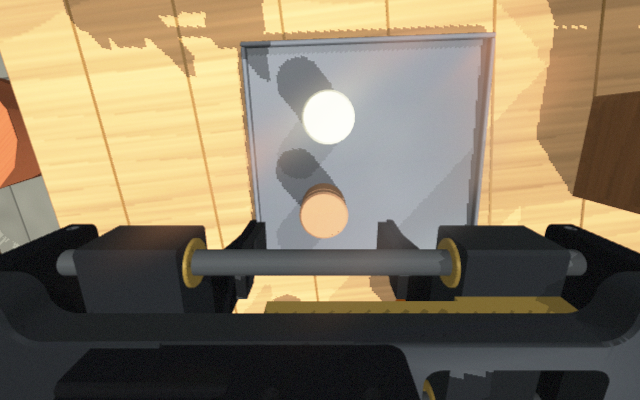

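{"method": "step_arm", "body": {
  "moves": [
    [0.2,[-1.8,0.3,1],0],
    [0.2,[0,0,3.5],0],
    [0.2,[0,0,3.5],0],
    [0.2,[0,0,0],0]
  ]
}}

```text
clock: 19.9
ee_pos: [0.5233, -0.4047, 0.0906]
eef_rot: [-0.169, -3.083, -0.01]
force: [-0.9, 0.2, -0.2]
width: 0.0696
```

```bash
python3 - <<'E'
from h import *
go([.53,-.415,.047],83.4)
E
```

```text
ee [ 0.5233 -0.4047  0.0906] yaw 83.71 tilt 3.13 F [-0.9  0.2 -0.2] w 0.0696 t 19.9
shift cm [-1.02 -0.97  4.3 ] turn 0.31
```

{"method": "step_arm", "body": {
  "moves": [
    [0.2,[-0.9,-0.9,0.3],0],
    [0.2,[0,0,2],0],
    [0.2,[0,0,1.8],0],
    [0.2,[0,0,0],0]
  ]
}}

```text
clock: 20.3
ee_pos: [0.5329, -0.4137, 0.0507]
eef_rot: [-0.164, -3.086, -0.008]
force: [0.3, 0.6, -0.1]
width: 0.0697
```

```bash
python3 - <<'E'
from h import *
go([.53,-.415,.047],83.4)
s,im=snap('wrist','w17.png'); print(proj('wrist',[[.53,-.415,.055]],s).round(0))
E
```

```text
ee [ 0.5329 -0.4137  0.0507] yaw 83.92 tilt 2.98 F [ 0.3  0.6 -0.1] w 0.0697 t 20.3
shift cm [ 0.26 -0.16  0.38] turn 0.52
[[317. 252.]]
```

View pics/w17.png

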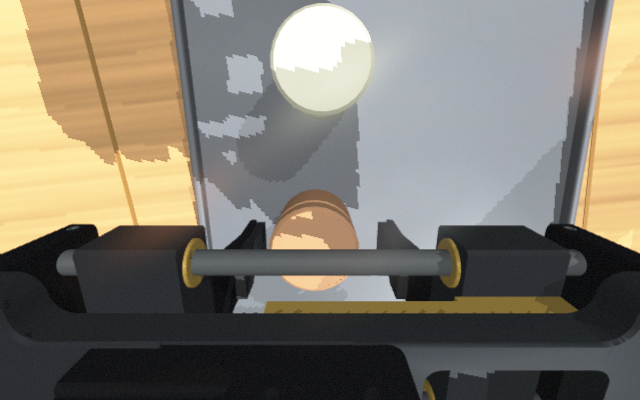

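{"method": "step_arm", "body": {
  "moves": [
    [0.2,[0.2,-0.1,0.4],0.4],
    [0.6,[0,0,0],0],
    [0.6,[0,0,0],0],
    [0.6,[0,0,0],0],
    [0.6,[0,0,0],0],
    [0.6,[0,0,0],0]
  ]
}}

```text
clock: 20.95
ee_pos: [0.5342, -0.4177, 0.0538]
eef_rot: [-0.175, -3.094, 0.005]
force: [0.2, 0.2, -0.8]
width: 0.0495
```

{"method": "step_arm", "body": {
  "moves": [
    [0.6,[0,0,-2],0],
    [0.6,[0,0,-4],0],
    [0.6,[0,0,-4.5],0],
    [0.6,[0,0,-4],0],
    [0.6,[0.2,3,0],0],
    [0.6,[0.2,4.5,0],0],
    [0.6,[0.2,4.5,0],0],
    [0.6,[0,0,0],0]
  ]
}}

```text
clock: 21.75
ee_pos: [0.5464, -0.2945, 0.2009]
eef_rot: [-0.183, -3.089, -0.004]
force: [-0.0, 0.1, -1.6]
width: 0.0494
```

```bash
python3 - <<'E'
from h import *
go(ch2w([0,.031,.19],CH)[0],83.4)
E
```

```text
ee [ 0.5464 -0.2945  0.2009] yaw 83.22 tilt 2.71 F [-0.   0.1 -1.6] w 0.0494 t 21.75
shift cm [ 6.83 37.21  1.41] turn -0.18
```

{"method": "step_arm", "body": {
  "moves": [
    [0.6,[1,4.2,0],0],
    [0.6,[1,4.7,0],0],
    [0.6,[1,4.7,0],0],
    [0.6,[1,4.7,0],0],
    [0.6,[1,4.7,0],0],
    [0.6,[1,4.7,0],0],
    [0.6,[0.5,4.7,0],0],
    [0.6,[0,4,0],0]
  ]
}}

```text
clock: 22.55
ee_pos: [0.525, 0.0792, 0.2012]
eef_rot: [-0.197, -3.091, 0.005]
force: [0.9, -0.1, -1.4]
width: 0.0496
```

```bash
python3 - <<'E'
from h import *
go(ch2w([0,.031,.19],CH)[0],83.4)
s,_=snap('wrist','w18.png')
E
```

```text
ee [0.525  0.0792 0.2012] yaw 82.72 tilt 2.54 F [ 0.9 -0.1 -1.4] w 0.0496 t 22.55
shift cm [0.31 0.36 1.13] turn -0.68
```

View pics/w18.png

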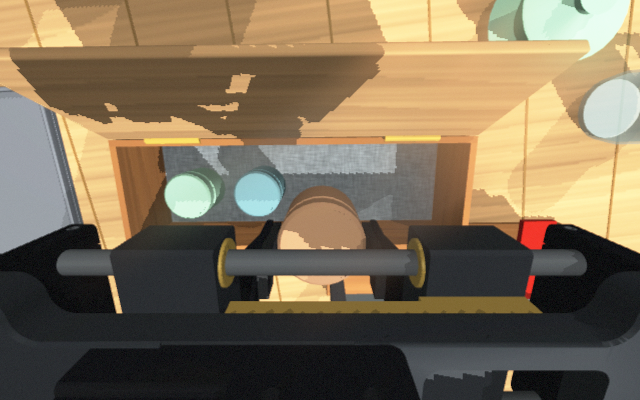

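{"method": "step_arm", "body": {
  "moves": [
    [0.6,[0.3,0.4,1],-0.7],
    [0.6,[0,0,4],0],
    [0.6,[0,0,3.5],0],
    [0.6,[0,0,0],0]
  ]
}}

```text
clock: 23.0
ee_pos: [0.5208, 0.0908, 0.1142]
eef_rot: [-0.164, -3.099, -0.002]
force: [-0.8, -0.4, -1.7]
width: 0.0497
```

```bash
python3 - <<'E'
from h import *
go(ch2w([0,.031,.057],CH)[0],83.4)
E
```

```text
ee [0.5208 0.0908 0.1142] yaw 83.94 tilt 2.2 F [-0.8 -0.4 -1.7] w 0.0497 t 23.0
shift cm [-0.4  -0.75  5.71] turn 0.54
```

{"method": "step_arm", "body": {
  "moves": [
    [0.6,[-0.3,-0.7,0.5],0.5],
    [0.6,[0,0,2.5],0],
    [0.6,[0,0,2],0],
    [0.6,[0,0,0],0]
  ]
}}

```text
clock: 23.4
ee_pos: [0.5255, 0.0786, 0.0658]
eef_rot: [-0.186, -3.105, -0.001]
force: [-0.2, -0.6, -1.6]
width: 0.0493
```

```bash
python3 - <<'E'
from h import *
go(ch2w([0,.031,.057],CH)[0],83.4)
E
```

```text
ee [0.5255 0.0786 0.0658] yaw 83.15 tilt 1.8 F [-0.2 -0.6 -1.6] w 0.0493 t 23.4
shift cm [0.39 0.4  0.89] turn -0.25
```

{"method": "step_arm", "body": {
  "moves": [
    [0.6,[0.2,0.4,0.5],0],
    [0.6,[0,0,0.5],0],
    [0.6,[0,0,0.2],0],
    [0.6,[0,0,0],0]
  ]
}}

```text
clock: 23.8
ee_pos: [0.5274, 0.0813, 0.0574]
eef_rot: [-0.189, -3.113, -0.0]
force: [-0.2, -0.8, -1.0]
width: 0.0493
```

```bash
python3 - <<'E'
from h import *
go(ch2w([0,.031,.057],CH)[0],83.4)
E
```

```text
ee [0.5274 0.0813 0.0574] yaw 83.04 tilt 1.3 F [-0.2 -0.8 -1. ] w 0.0493 t 23.8
shift cm [0.57 0.11 0.05] turn -0.36
```

Force is easing as it touches down, so I'll release.

{"method": "step_arm", "body": {
  "moves": [
    [0.6,[0,0,0.2],0],
    [0.31,[0,0,0],0],
    [0.31,[0,0,0],0],
    [0.31,[0,0,0],0]
  ]
}}

```text
clock: 24.2
ee_pos: [0.5296, 0.0814, 0.0578]
eef_rot: [-0.189, -3.119, -0.0]
force: [-0.2, 0.5, 1.1]
width: 0.0592
```

{"method": "step_arm", "body": {
  "moves": [
    [0.31,[0,0,-2],0],
    [0.31,[0,0,-4],0],
    [0.31,[0,0,-5],0],
    [0.2,[0,0,-3],0],
    [0.2,[0,0,0],0]
  ]
}}

```text
clock: 24.7
ee_pos: [0.5312, 0.0815, 0.2009]
eef_rot: [-0.188, -3.114, -0.001]
force: [0.8, 0.6, 0.6]
width: 0.0669
```

```bash
python3 - <<'E'
from h import *
go([.436,-.401,.2],83.4)
s,_=snap('wrist','w19.png');print(proj('wrist',ch2w([[.0,-.117,.058],[0,-.042,.058],[0,.031,.058]],CH),s).round())
_,im=snap('scene','sc19.png')
im=cv2.imread('pics/sc19.png'); cv2.imwrite('pics/sc19c.png',cv2.resize(im[180:360,180:345],None,fx=3.3,fy=3.3,interpolation=cv2.INTER_CUBIC))
E
```

```text
ee [0.5312 0.0815 0.2009] yaw 83.08 tilt 1.25 F [0.8 0.6 0.6] w 0.0669 t 24.7
shift cm [  3.63 -49.04   0.22] turn -0.32
[[180. 184.]
 [252. 183.]
 [321. 183.]]
```

View pics/w19.png

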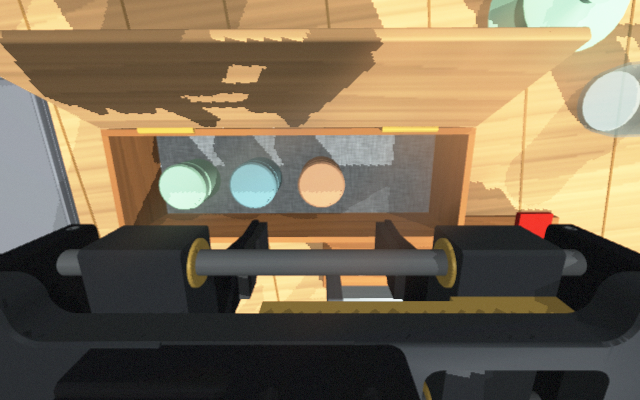

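View pics/sc19c.png

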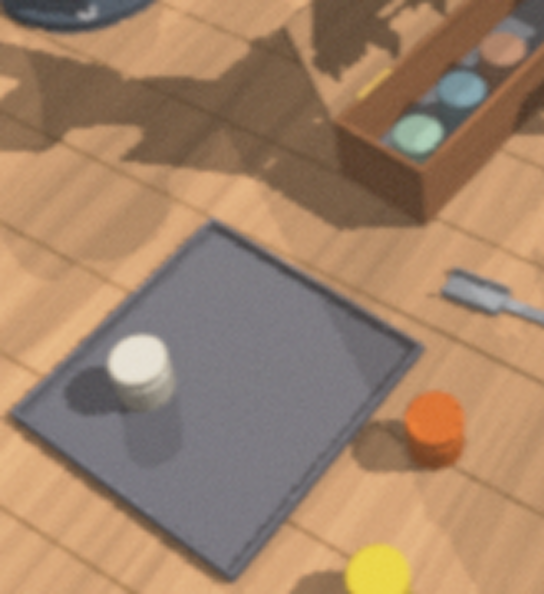

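Three stand upright in the chest. Last is cream; I'll move in -y first, then -x.

{"method": "step_arm", "body": {
  "moves": [
    [0.2,[0,-4,-1],0],
    [0.2,[0,-5,0],0],
    [0.2,[0,-5,0],0],
    [0.2,[0,-5,0],0],
    [0.2,[0,-5,0],0],
    [0.2,[0,-5,0],0],
    [0.2,[1,-5,0],0],
    [0.2,[1.5,-5,0],0]
  ]
}}

```text
clock: 25.6
ee_pos: [0.4529, -0.2971, 0.1915]
eef_rot: [-0.166, -3.082, -0.023]
force: [1.3, -0.6, -0.3]
width: 0.0698
```

{"method": "step_arm", "body": {
  "moves": [
    [0.2,[1,-5,0],0],
    [0.2,[0.5,-4,0],0],
    [0.2,[0,0,0],0]
  ]
}}

```text
clock: 25.9
ee_pos: [0.4227, -0.3891, 0.1837]
eef_rot: [-0.176, -3.073, -0.034]
force: [0.0, 0.8, 0.6]
width: 0.0692
```

```bash
python3 - <<'E'
from h import *
go([.436,-.401,.1],83.4)
s,im=snap('wrist','w20.png'); print(proj('wrist',[[.436,-.401,.055]],s).round(0))
E
```

```text
ee [ 0.4227 -0.3891  0.1837] yaw 83.4 tilt 3.85 F [0.  0.8 0.6] w 0.0692 t 25.9
shift cm [-2.   -1.18  8.23] turn 0.0
[[308. 214.]]
```

View pics/w20.png

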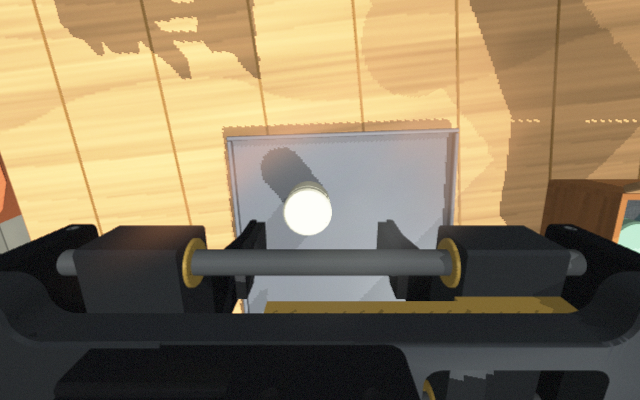

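{"method": "step_arm", "body": {
  "moves": [
    [0.2,[-1.7,-1,1],0],
    [0.2,[0,0,3.5],0],
    [0.2,[0,0,3.5],0],
    [0.2,[0,0,0],0]
  ]
}}

```text
clock: 26.35
ee_pos: [0.4316, -0.3883, 0.0944]
eef_rot: [-0.173, -3.063, -0.057]
force: [-0.7, 0.5, -0.2]
width: 0.0697
```

```bash
python3 - <<'E'
from h import *
go([.435,-.401,.047],83.4)
E
```

```text
ee [ 0.4316 -0.3883  0.0944] yaw 83.48 tilt 4.68 F [-0.7  0.5 -0.2] w 0.0697 t 26.35
shift cm [-0.83 -1.38  4.64] turn 0.08
```

{"method": "step_arm", "body": {
  "moves": [
    [0.2,[-0.6,-1.3,0.3],0],
    [0.2,[0,0,2],0],
    [0.2,[0,0,1.8],0],
    [0.2,[0,0,0],0]
  ]
}}

```text
clock: 26.75
ee_pos: [0.4367, -0.4009, 0.0537]
eef_rot: [-0.166, -3.066, -0.053]
force: [-0.2, 1.1, 0.1]
width: 0.0695
```

```bash
python3 - <<'E'
from h import *
go([.435,-.401,.047],83.4)
s,im=snap('wrist','w21.png'); print(proj('wrist',[[.435,-.401,.055]],s).round(0)); print(R.from_rotvec(s['eef_rot']).as_matrix().round(3),s['qpos'])
E
```

```text
ee [ 0.4367 -0.4009  0.0537] yaw 83.73 tilt 4.52 F [-0.2  1.1  0.1] w 0.0695 t 26.75
shift cm [ 0.12 -0.05  0.68] turn 0.33
[[320. 251.]]
[[-0.992  0.109 -0.069]
 [ 0.107  0.994  0.038]
 [ 0.073  0.031 -0.997]] [-0.91581     0.76832199  1.58847957 -0.04117913  0.85775691 -2.35026995]
```

View pics/w21.png

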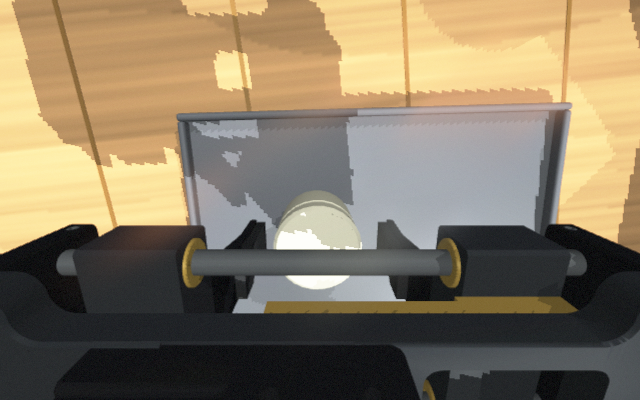

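{"method": "step_arm", "body": {
  "moves": [
    [0.2,[0.1,0,0.6],0.3],
    [0.6,[0,0,0],0],
    [0.6,[0,0,0],0],
    [0.6,[0,0,0],0],
    [0.6,[0,0,0],0],
    [0.6,[0,0,0],0]
  ]
}}

```text
clock: 27.4
ee_pos: [0.4383, -0.4039, 0.0534]
eef_rot: [-0.174, -3.073, -0.04]
force: [-0.3, 0.7, -2.4]
width: 0.0493
```

{"method": "step_arm", "body": {
  "moves": [
    [0.6,[0,0,-2],0],
    [0.6,[0,0,-4],0],
    [0.6,[0,0,-4.5],0],
    [0.6,[0,0,-4.5],0],
    [0.6,[0,0,-1],0],
    [0.6,[0,0,0],0]
  ]
}}

```text
clock: 28.0
ee_pos: [0.4468, -0.4069, 0.2145]
eef_rot: [-0.174, -3.066, -0.052]
force: [-0.6, 0.6, -2.2]
width: 0.0495
```

```bash
python3 - <<'E'
from h import *
go(ch2w([0,.104,.2],CH)[0],83.4)
E
```

```text
ee [ 0.4468 -0.4069  0.2145] yaw 83.43 tilt 4.47 F [-0.6  0.6 -2.2] w 0.0495 t 28.0
shift cm [-2.07 56.76  3.02] turn 0.03
```

{"method": "step_arm", "body": {
  "moves": [
    [0.6,[-2,3,0],0],
    [0.6,[-2,4.7,0],0],
    [0.6,[-2,4.7,0],0],
    [0.6,[0,4.7,0],0],
    [0.6,[0,4.7,0],0],
    [0.6,[0,4.7,0],0],
    [0.6,[0,4.7,0],0],
    [0.6,[0,4.7,0],0]
  ]
}}

```text
clock: 28.8
ee_pos: [0.5438, -0.0497, 0.2034]
eef_rot: [-0.196, -3.042, -0.065]
force: [0.4, 0.1, -1.8]
width: 0.0495
```

```bash
python3 - <<'E'
from h import *
go(ch2w([0,.104,.2],CH)[0],83.4)
E
```

```text
ee [ 0.5438 -0.0497  0.2034] yaw 82.54 tilt 5.86 F [ 0.4  0.1 -1.8] w 0.0495 t 28.8
shift cm [ 3.89 20.15  1.46] turn -0.86
```

{"method": "step_arm", "body": {
  "moves": [
    [0.6,[0.9,4,0],-0.4],
    [0.6,[0.9,4,0],-0.4],
    [0.6,[0.9,4,0],0],
    [0.6,[0.5,4,0],0],
    [0.6,[0.3,3,0],0],
    [0.6,[0,0,0],0],
    [0.6,[0,0,0],0]
  ]
}}

```text
clock: 29.5
ee_pos: [0.5191, 0.1573, 0.1982]
eef_rot: [-0.161, -3.013, -0.066]
force: [0.7, 0.2, -2.9]
width: 0.0495
```

```bash
python3 - <<'E'
from h import *
go(ch2w([0,.104,.2],CH)[0],83.4)
s,im=snap('wrist','w22.png'); print(R.from_rotvec(s['eef_rot']).as_matrix().round(3)); snap('side','sd22.png')
im=cv2.imread('pics/sd22.png');cv2.imwrite('pics/sd22c.png',cv2.resize(im[100:350,200:420],None,fx=2.4,fy=2.4))
for k in [(26.75,[-0.166,-3.066,-0.053]),(28,[-.174,-3.066,-.052]),(28.8,[-.196,-3.042,-.065]),(24.7,[-0.188,-3.114,-.001]),(12.65,[-.181,-3.121,.046]),(13.55,[-.174,-3.091,.015])]: print(k[0],R.from_rotvec(k[1]).as_matrix()[:2,2].round(3))
E
```

```text
ee [0.5191 0.1573 0.1982] yaw 83.77 tilt 7.52 F [ 0.7  0.2 -2.9] w 0.0495 t 29.5
shift cm [-1.09 -0.04 -0.32] turn 0.37
[[-0.987  0.108 -0.121]
 [ 0.103  0.993  0.05 ]
 [ 0.126  0.037 -0.991]]
26.75 [-0.069  0.038]
28 [-0.068  0.038]
28.8 [-0.09   0.048]
24.7 [-0.022  0.002]
12.65 [-0.017 -0.029]
13.55 [-0.046 -0.007]
```

View pics/w22.png

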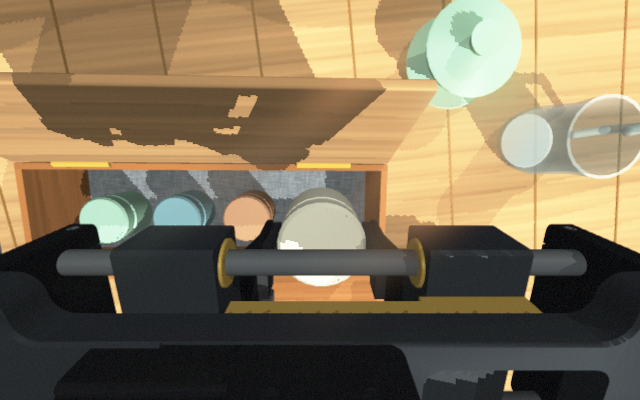

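View pics/sd22c.png

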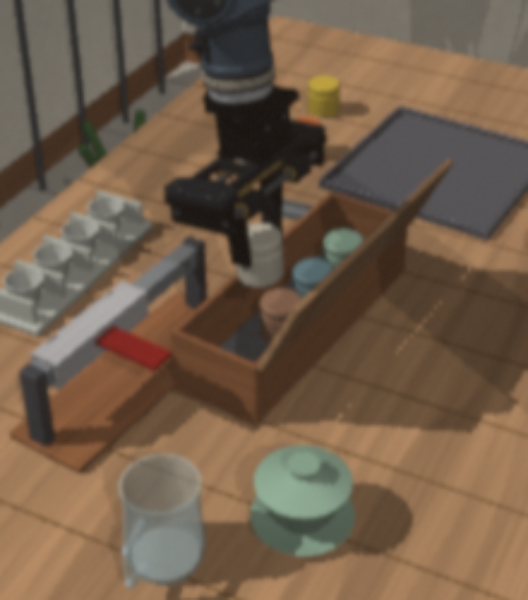

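Tool tilt has crept up to 7.5°. I'll check whether resting rows reduce it.

{"method": "step_arm", "body": {
  "moves": [
    [0.6,[-0.5,0,0],0],
    [0.6,[0,0,0],0],
    [0.6,[0,0,0],0],
    [0.6,[0,0,0],0],
    [0.6,[0,0,0],0],
    [0.6,[0,0,0],0],
    [0.6,[0,0,0],0],
    [0.6,[0,0,0],0]
  ]
}}

```text
clock: 30.4
ee_pos: [0.5257, 0.1512, 0.1972]
eef_rot: [-0.174, -3.012, -0.066]
force: [0.8, -0.0, -2.9]
width: 0.0494
```

```bash
cat >> h.py <<'E'
def tl():
    print('tz',R.from_rotvec(state()['eef_rot']).as_matrix()[:2,2].round(3))
E
python3 - <<'E'
from h import *
go(ch2w([0,.104,.2],CH)[0],83.4);tl()
E
```

```text
ee [0.5257 0.1512 0.1972] yaw 83.24 tilt 7.51 F [ 0.8 -0.  -2.9] w 0.0494 t 30.4
shift cm [-0.36  0.51 -0.31] turn -0.16
tz [-0.121  0.05 ]
```

{"method": "step_arm", "body": {
  "moves": [
    [0.6,[-0.2,0.4,1],0],
    [0.6,[0,0,1],0],
    [0.6,[0,0,1],0],
    [0.6,[0,0,1],0],
    [0.6,[0,0,1],0],
    [0.6,[0,0,1],0],
    [0.6,[0,0,0],0]
  ]
}}

```text
clock: 31.1
ee_pos: [0.5192, 0.1589, 0.1311]
eef_rot: [-0.173, -3.009, -0.065]
force: [-0.8, -0.4, -1.8]
width: 0.0492
```

```bash
python3 - <<'E'
from h import *
go(ch2w([0,.104,.1],CH)[0],83.4);tl()
E
```

```text
ee [0.5192 0.1589 0.1311] yaw 83.28 tilt 7.67 F [-0.8 -0.4 -1.8] w 0.0492 t 31.1
shift cm [-1.52 -0.31  2.93] turn -0.12
tz [-0.124  0.05 ]
```

{"method": "step_arm", "body": {
  "moves": [
    [0.6,[0,0,-4],0],
    [0.6,[0,0,0],0],
    [0.6,[-4,0,0],0],
    [0.6,[0,0,0],0]
  ]
}}

```text
clock: 31.5
ee_pos: [0.5625, 0.1523, 0.1647]
eef_rot: [-0.172, -3.005, -0.064]
force: [0.8, -0.3, -2.3]
width: 0.0494
```

```bash
python3 - <<'E'
from h import *
go(ch2w([0,.104,.18],CH)[0],83.4);tl()
E
```

```text
ee [0.5625 0.1523 0.1647] yaw 83.3 tilt 7.89 F [ 0.8 -0.3 -2.3] w 0.0494 t 31.5
shift cm [ 3.42  0.   -1.09] turn -0.1
tz [-0.128  0.05 ]
```

{"method": "step_arm", "body": {
  "moves": [
    [0.6,[1,0,0],0],
    [0.6,[1,0,0],0],
    [0.6,[1,0,0],0],
    [0.6,[0,0,0],0]
  ]
}}

```text
clock: 31.9
ee_pos: [0.5281, 0.1558, 0.1677]
eef_rot: [-0.173, -3.001, -0.063]
force: [-1.0, -0.2, -1.5]
width: 0.0496
```

```bash
python3 - <<'E'
from h import *
go(ch2w([0,.104,.18],CH)[0],83.4);tl()
E
```

```text
ee [0.5281 0.1558 0.1677] yaw 83.28 tilt 8.12 F [-1.  -0.2 -1.5] w 0.0496 t 31.9
shift cm [-0.04  0.05 -1.25] turn -0.12
tz [-0.132  0.05 ]
```

```bash
python3 - <<'E'
from h import *
D="""0.65 .672 .1193 .238 -2.351 -2.078 .007
1.8 .667 .208 .109 2.356 2.07 .011
2.15 .662 .214 .097 2.342 2.079 .021
2.7 .661 .215 .095 2.336 2.083 .025
5.5 .667 .312 .224 2.325 2.074 -.035
6.35 .5775 -.0716 .233 2.322 2.098 -.056
7.15 .56 -.226 .2255 -.767 -3.017 .049
7.65 .5335 -.3136 .22 -.147 -3.093 .025
8.3 .5424 -.3205 .0605 -.173 -3.095 .027
9.05 .5413 -.3304 .0523 -.172 -3.108 .044
9.55 .544 -.325 .199 -.172 -3.102 .036
10.35 .501 -.0667 .1876 -.177 -3.093 .035
10.85 .515 -.067 .116 -.192 -3.103 .039
11.25 .512 -.065 .068 -.201 -3.111 .042
11.65 .5117 -.0645 .0565 -.181 -3.12 .045
12.65 .515 -.061 .199 -.181 -3.121 .046
13.55 .449 -.317 .187 -.174 -3.091 .015
14 .4434 -.31 .094 -.16 -3.09 .011
14.45 .456 -.319 .053 -.173 -3.101 .028
14.95 .454 -.319 .051 -.173 -3.108 .036
15.75 .497 -.198 .199 -.183 -3.11 .036
16.35 .511 .0045 .194 -.184 -3.112 .041
17.15 .517 .0076 .063 -.189 -3.124 .046
17.85 .52 .01 .0555 -.182 -3.134 .048
18.35 .519 .014 .199 -.182 -3.134 .047
19.25 .518 -.374 .186 -.163 -3.098 .015
19.9 .523 -.405 .09 -.169 -3.083 -.01
20.95 .534 -.418 .054 -.175 -3.094 .005
21.75 .546 -.2945 .2 -.183 -3.089 -.004
22.55 .525 .079 .2 -.197 -3.091 .005
23.8 .527 .081 .057 -.189 -3.113 0
24.7 .531 .0815 .2 -.188 -3.114 -.001
25.6 .453 -.297 .19 -.166 -3.082 -.023
25.9 .4227 -.389 .184 -.176 -3.073 -.034
26.35 .43 -.388 .094 -.173 -3.063 -.057
27.4 .438 -.404 .053 -.174 -3.073 -.04
28 .447 -.407 .2145 -.174 -3.066 -.052
28.8 .544 -.05 .203 -.196 -3.042 -.065
29.5 .519 .157 .198 -.161 -3.013 -.066
30.4 .5257 .151 .197 -.174 -3.012 -.066
31.1 .519 .159 .131 -.173 -3.009 -.065
31.9 .528 .156 .168 -.173 -3.001 -.063"""
p=None
for l in D.split('\n'):
    v=np.array(l.split(),float); tz=R.from_rotvec(v[4:]).as_matrix()[:2,2]; r=np.hypot(v[1],v[2]);u=v[1:3]/r
    rad=tz@u; lat=tz@[-u[1],u[0]]
    print(v[0],'r %.3f z %.3f rad %.3f lat %.3f  world %s'%(r,v[3],rad,lat,tz.round(3)))
print(state()['qpos'],state()['effort'])
E
```

```text
0.65 r 0.683 z 0.238 rad -0.006 lat 0.001  world [-0.006 -0.   ]
1.8 r 0.699 z 0.109 rad 0.009 lat -0.002  world [0.009 0.001]
2.15 r 0.696 z 0.097 rad 0.016 lat -0.004  world [0.017 0.002]
2.7 r 0.695 z 0.095 rad 0.019 lat -0.004  world [0.02  0.002]
5.5 r 0.736 z 0.224 rad -0.014 lat -0.031  world [ 0.    -0.034]
6.35 r 0.582 z 0.233 rad -0.015 lat -0.035  world [-0.019 -0.033]
7.15 r 0.604 z 0.226 rad -0.024 lat -0.035  world [-0.035 -0.024]
7.65 r 0.619 z 0.220 rad -0.032 lat -0.035  world [-0.046 -0.014]
8.3 r 0.630 z 0.060 rad -0.029 lat -0.035  world [-0.043 -0.015]
9.05 r 0.634 z 0.052 rad -0.012 lat -0.038  world [-0.03  -0.027]
9.55 r 0.634 z 0.199 rad -0.020 lat -0.037  world [-0.036 -0.021]
10.35 r 0.505 z 0.188 rad -0.041 lat -0.026  world [-0.045 -0.02 ]
10.85 r 0.519 z 0.116 rad -0.031 lat -0.027  world [-0.034 -0.023]
11.25 r 0.516 z 0.068 rad -0.022 lat -0.028  world [-0.026 -0.025]
11.65 r 0.516 z 0.057 rad -0.014 lat -0.030  world [-0.018 -0.028]
12.65 r 0.519 z 0.199 rad -0.013 lat -0.030  world [-0.017 -0.029]
13.55 r 0.550 z 0.187 rad -0.034 lat -0.032  world [-
[... 1140 characters left out ...]
26]
26.35 r 0.579 z 0.094 rad -0.080 lat -0.017  world [-0.071  0.041]
27.4 r 0.596 z 0.053 rad -0.065 lat -0.020  world [-0.062  0.03 ]
28.0 r 0.605 z 0.214 rad -0.076 lat -0.018  world [-0.068  0.038]
28.8 r 0.546 z 0.203 rad -0.094 lat 0.040  world [-0.09   0.048]
29.5 r 0.542 z 0.198 rad -0.101 lat 0.083  world [-0.121  0.05 ]
30.4 r 0.547 z 0.197 rad -0.102 lat 0.082  world [-0.121  0.051]
31.1 r 0.543 z 0.131 rad -0.104 lat 0.084  world [-0.124  0.05 ]
31.9 r 0.551 z 0.168 rad -0.112 lat 0.085  world [-0.132  0.049]
[ 0.05376421  0.56986812  1.6113973   0.06389561  1.09111199 -1.43525767] [-1.69880223e-01 -4.30891192e+01 -1.43187368e+01  1.74060739e-01
  6.02791999e-01  1.37004993e-02]
```

{"method": "step_arm", "body": {
  "moves": [
    [0.6,[-0.2,0,2],0],
    [0.6,[0,0,2],0],
    [0.6,[0,0,2],0],
    [0.6,[0,0,1.5],0],
    [0.6,[0,0,0.5],0],
    [0.6,[0,0,0],0]
  ]
}}

```text
clock: 32.5
ee_pos: [0.5188, 0.1608, 0.0886]
eef_rot: [-0.17, -3.008, -0.064]
force: [-0.5, 0.4, -2.4]
width: 0.0494
```

```bash
python3 - <<'E'
from h import *
go(ch2w([0,.104,.060],CH)[0],83.4);tl()
E
```

```text
ee [0.5188 0.1608 0.0886] yaw 83.4 tilt 7.75 F [-0.5  0.4 -2.4] w 0.0494 t 32.5
shift cm [-1.55 -0.48  2.66] turn -0.0
tz [-0.125  0.05 ]
```

{"method": "step_arm", "body": {
  "moves": [
    [0.6,[-0.7,-0.1,0.2],0],
    [0.6,[-0.7,-0.1,0.2],0],
    [0.6,[-0.4,-0.1,0.2],0],
    [0.6,[0,0,0.3],0],
    [0.6,[0,0,0.3],0],
    [0.6,[0,0,0.3],0],
    [0.6,[0,0,0],0]
  ]
}}

```text
clock: 33.2
ee_pos: [0.5387, 0.156, 0.0726]
eef_rot: [-0.171, -3.015, -0.065]
force: [-1.1, -0.3, -2.7]
width: 0.0492
```

```bash
python3 - <<'E'
from h import *
go(ch2w([0.004,.104,.060],CH)[0],83.4);tl()
E
```

```text
ee [0.5387 0.156  0.0726] yaw 83.39 tilt 7.39 F [-1.1 -0.3 -2.7] w 0.0492 t 33.2
shift cm [ 0.29 -0.19  1.3 ] turn -0.01
tz [-0.118  0.05 ]
```

{"method": "step_arm", "body": {
  "moves": [
    [0.6,[0,0,0.3],0],
    [0.6,[0,0,0.3],0],
    [0.6,[0,0,0.2],0],
    [0.6,[0,0,0.2],0],
    [0.6,[0,0,0.2],0],
    [0.6,[0,0,0],0]
  ]
}}

```text
clock: 33.8
ee_pos: [0.5365, 0.1569, 0.0595]
eef_rot: [-0.17, -3.014, -0.065]
force: [-0.1, -0.2, -1.2]
width: 0.0492
```

```bash
python3 - <<'E'
from h import *
go(ch2w([0.004,.104,.060],CH)[0],83.4);tl()
s,_=snap('wrist','w23.png')
E
```

```text
ee [0.5365 0.1569 0.0595] yaw 83.41 tilt 7.44 F [-0.1 -0.2 -1.2] w 0.0492 t 33.8
shift cm [ 0.21 -0.2  -0.03] turn 0.01
tz [-0.12  0.05]
```

View pics/w23.png

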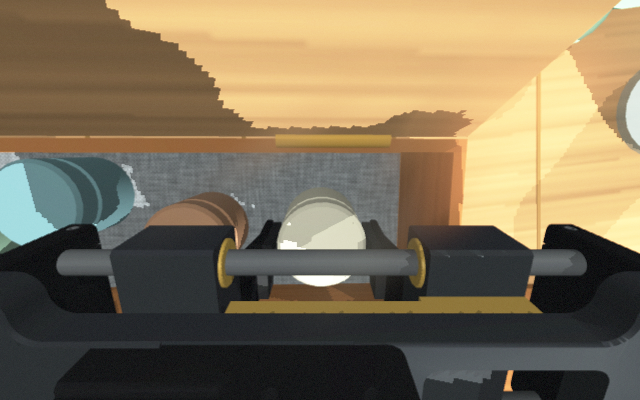

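{"method": "step_arm", "body": {
  "moves": [
    [0.6,[0,0,0.3],0],
    [0.6,[0,0,0.2],0],
    [0.6,[0,0,0],0]
  ]
}}

```text
clock: 34.15
ee_pos: [0.536, 0.1573, 0.0568]
eef_rot: [-0.17, -3.014, -0.066]
force: [-0.3, -0.5, -2.4]
width: 0.0493
```

```bash
python3 - <<'E'
from h import *
go(ch2w([0.004,.104,.060],CH)[0],83.4);tl()
E
```

```text
ee [0.536  0.1573 0.0568] yaw 83.43 tilt 7.44 F [-0.3 -0.5 -2.4] w 0.0493 t 34.15
shift cm [ 0.19 -0.22 -0.31] turn 0.03
tz [-0.119  0.05 ]
```

{"method": "step_arm", "body": {
  "moves": [
    [0.6,[0,0,0.3],0],
    [0.6,[0,0,0.2],0],
    [0.6,[0,0,0],0]
  ]
}}

```text
clock: 34.45
ee_pos: [0.5357, 0.1578, 0.0564]
eef_rot: [-0.168, -3.015, -0.066]
force: [0.7, 0.3, -1.2]
width: 0.0494
```

{"method": "step_arm", "body": {
  "moves": [
    [0.31,[0,0,0],0],
    [0.31,[0,0,0],0],
    [0.31,[0,0,0],0]
  ]
}}

```text
clock: 34.75
ee_pos: [0.536, 0.158, 0.0563]
eef_rot: [-0.169, -3.016, -0.067]
force: [-0.1, -0.0, 0.1]
width: 0.059
```

{"method": "step_arm", "body": {
  "moves": [
    [0.31,[0,0,-1],0],
    [0.31,[0,0,-1.5],0],
    [0.31,[0,0,-3],0],
    [0.31,[0,0,-4],0],
    [0.2,[0,0,-4],0],
    [0.2,[0,0,0],0]
  ]
}}

```text
clock: 35.35
ee_pos: [0.5523, 0.1507, 0.1953]
eef_rot: [-0.169, -3.011, -0.066]
force: [0.9, -0.2, 0.0]
width: 0.0669
```

```bash
python3 - <<'E'
from h import *
go(ch2w([-.15,-.16,.25],CH)[0],83.4);tl()
s,_=snap('wrist','w24.png')
_,im=snap('scene','sc24.png')
im=cv2.imread('pics/sc24.png'); cv2.imwrite('pics/sc24c.png',cv2.resize(im[120:260,270:440],None,fx=4.4,fy=4.4,interpolation=cv2.INTER_CUBIC))
E
```

```text
ee [0.5523 0.1507 0.1953] yaw 83.43 tilt 7.58 F [ 0.9 -0.2  0. ] w 0.0669 t 35.35
shift cm [ 17.92 -25.95  -4.19] turn 0.03
tz [-0.122  0.051]
```

View pics/w24.png

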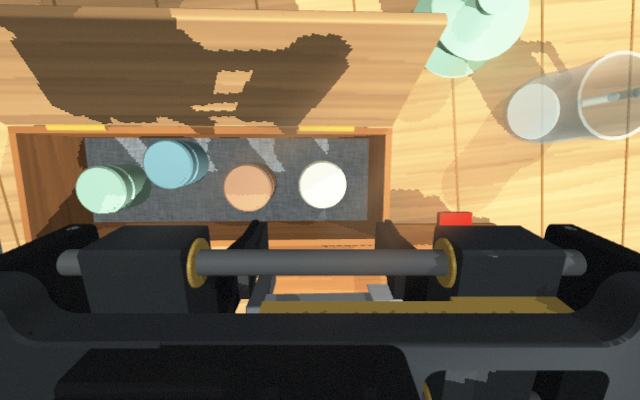

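View pics/sc24c.png

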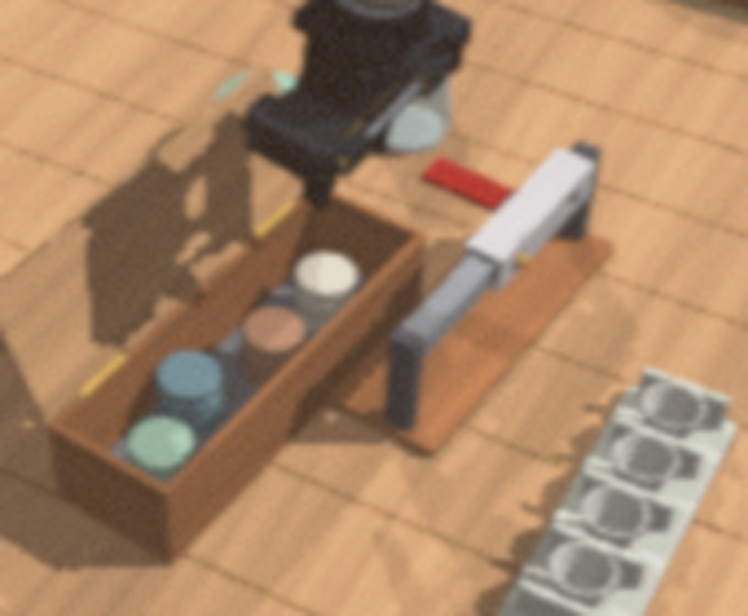

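Blue was knocked aside towards the near wall (wrist (168,163)). I need to check that it still stands on the floor.

```bash
python3 - <<'E'
from h import *
s=state()
def toch(w):
    d=w[:,:2]-CH[:2];C,S=np.cos(CH[2]),np.sin(CH[2]);return np.c_[C*d[:,0]+S*d[:,1],-S*d[:,0]+C*d[:,1]]
print('wrist',toch(unproj('wrist',[[103,190],[168,164],[249,188],[323,185]],.058,s)).round(3))
print('scene',toch(unproj('scene',np.array([[161,442],[189,375],[275,331],[326,274]])/4.4+[270,120],.058)).round(3))
im=cv2.imread('pics/w24.png');a=cv2.resize(im[120:230,60:220],None,fx=4.5,fy=4.5,interpolation=cv2.INTER_CUBIC);cv2.imwrite('pics/w24c.png',a)
im=cv2.imread('pics/sc24.png');cv2.imwrite('pics/sc24e.png',cv2.resize(im[185:235,290:350],None,fx=11,fy=11,interpolation=cv2.INTER_CUBIC))
E
```

```text
wrist [[-0.001 -0.111]
 [-0.027 -0.045]
 [-0.003  0.033]
 [-0.005  0.108]]
scene [[ 0.008 -0.117]
 [-0.017 -0.05 ]
 [ 0.009  0.029]
 [ 0.004  0.107]]
```

View pics/w24c.png

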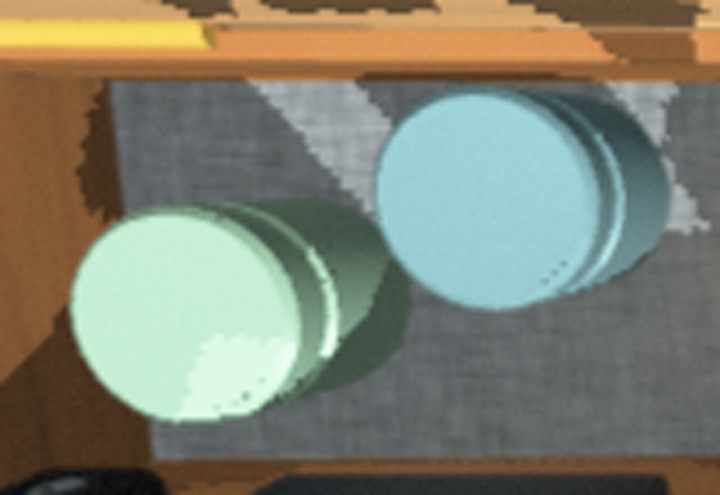

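View pics/sc24e.png

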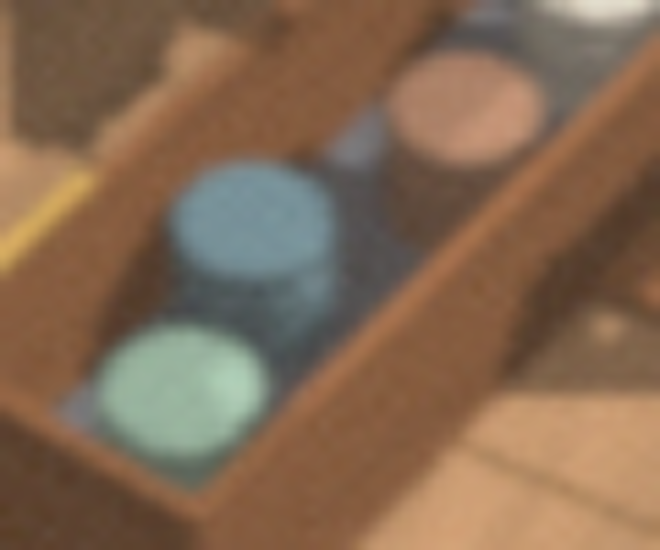

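All four stand upright in the chest. Wrist and scene views agree with a constant offset, and blue shows the same height as the others. Next the lid: close the fingers, go over it and come down on the robot side.

{"method": "step_arm", "body": {
  "moves": [
    [0.9,[0,0,-3],0],
    [0.9,[0,0,-3.5],0],
    [1,[2,0,0],0],
    [1,[3,0,0],0],
    [1,[3,0,0],0],
    [1,[0,0,0],0]
  ],
  "grip_force": 10
}}

```text
clock: 36.05
ee_pos: [0.4695, 0.1557, 0.2602]
eef_rot: [-0.17, -2.979, -0.061]
force: [0.6, 0.6, -0.7]
width: 0.0294
```

```bash
python3 - <<'E'
from h import *
go(ch2w([-.145,.12,.26],CH)[0],83.4);tl()
s,_=snap('wrist','w25.png');print(unproj('wrist',[[480,30]],.08,s))
E
```

```text
ee [0.4695 0.1557 0.2602] yaw 83.34 tilt 9.3 F [ 0.6  0.6 -0.7] w 0.0294 t 36.05
shift cm [8.35 2.27 1.44] turn -0.06
tz [-0.154  0.049]
[[0.29275634 0.36502017 0.08      ]]
```

{"method": "step_arm", "body": {
  "moves": [
    [1,[4,1.2,0.5],0],
    [1,[4.3,1.1,0.8],0],
    [1,[0,0,0],0]
  ]
}}

```text
clock: 36.4
ee_pos: [0.3908, 0.1881, 0.2575]
eef_rot: [-0.175, -2.979, -0.06]
force: [0.5, -0.2, 0.2]
width: 0.0035
```

```bash
python3 - <<'E'
from h import *
go(ch2w([-.145,.12,.19],CH)[0],83.4);tl()
s,_=snap('wrist','w26.png');_,im=snap('side','sd26.png')
im=cv2.imread('pics/sd26.png');cv2.imwrite('pics/sd26c.png',cv2.resize(im[80:350,220:480],None,fx=2.2,fy=2.2))
E
```

```text
ee [0.3908 0.1881 0.2575] yaw 83.14 tilt 9.29 F [ 0.5 -0.2  0.2] w 0.0035 t 36.4
shift cm [-0.79 -0.24  6.71] turn -0.26
tz [-0.154  0.049]
```

View pics/sd26c.png

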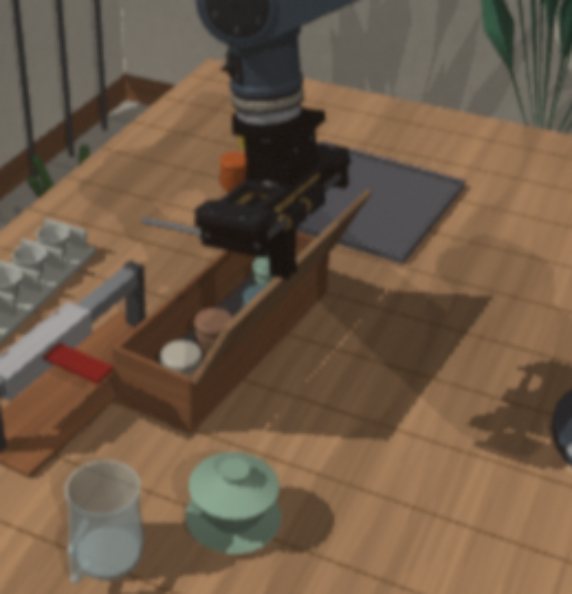

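View pics/w26.png

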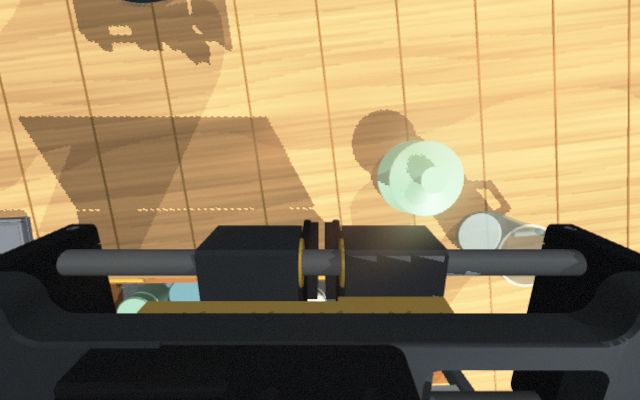

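{"method": "step_arm", "body": {
  "moves": [
    [1,[-0.4,-0.2,3.2],0],
    [1,[-0.3,0,3.2],0],
    [1,[0,0,0],0]
  ]
}}

```text
clock: 36.8
ee_pos: [0.4028, 0.1873, 0.1925]
eef_rot: [-0.18, -2.997, -0.063]
force: [-0.6, -0.4, 0.5]
width: 0.0006
```

```bash
python3 - <<'E'
from h import *
go(ch2w([-.115,.12,.185],CH)[0],83.4);tl()
_,im=snap('side','sd27.png')
im=cv2.imread('pics/sd27.png');cv2.imwrite('pics/sd27c.png',cv2.resize(im[120:300,270:420],None,fx=3.3,fy=3.3))
E
```

```text
ee [0.4028 0.1873 0.1925] yaw 83.0 tilt 8.28 F [-0.6 -0.4  0.5] w 0.0006 t 36.8
shift cm [-1.61 -0.1   0.52] turn -0.4
tz [-0.135  0.05 ]
```

View pics/sd27c.png

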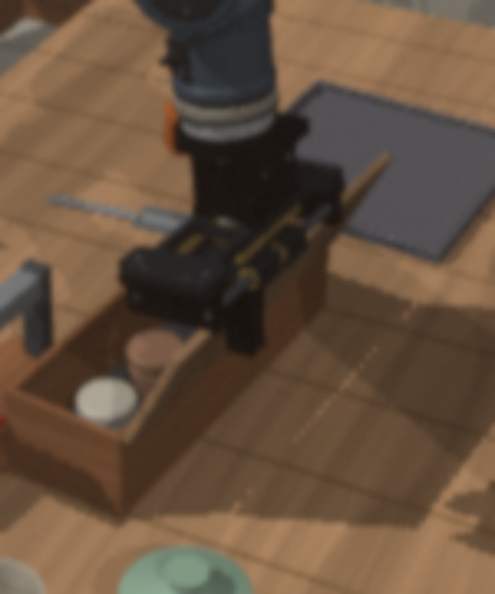

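{"method": "step_arm", "body": {
  "moves": [
    [1,[-1,0,0],0],
    [1,[-1,0,0],0],
    [1,[-1,0,0],0],
    [1,[-0.8,0,0],0],
    [1,[0,0,0],0]
  ]
}}

```text
clock: 37.35
ee_pos: [0.4508, 0.1823, 0.1922]
eef_rot: [-0.182, -3.01, -0.067]
force: [0.3, 0.1, 0.2]
width: 0.0004
```

```bash
python3 - <<'E'
from h import *
go(ch2w([-.0735,.12,.185],CH)[0],83.4);tl()
_,im=snap('side','sd28.png')
im=cv2.imread('pics/sd28.png');cv2.imwrite('pics/sd28c.png',cv2.resize(im[120:300,270:420],None,fx=3.3,fy=3.3))
E
```

```text
ee [0.4508 0.1823 0.1922] yaw 82.93 tilt 7.63 F [0.3 0.1 0.2] w 0.0004 t 37.35
shift cm [-0.93 -0.16  0.61] turn -0.47
tz [-0.122  0.052]
```

View pics/sd28c.png

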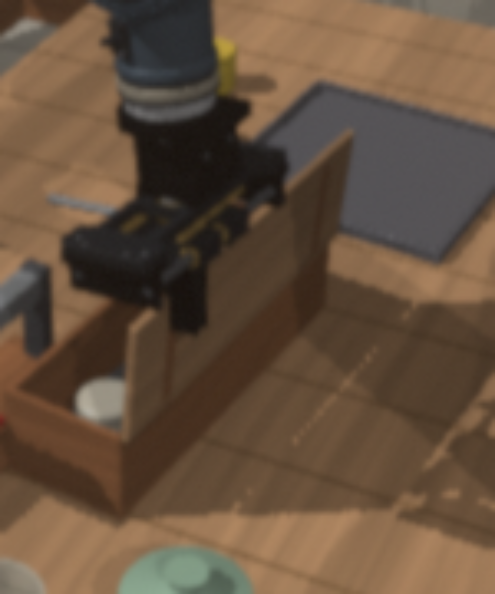

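{"method": "step_arm", "body": {
  "moves": [
    [1,[-0.5,0,0],0],
    [1,[-0.6,0,0],0],
    [1,[0,0,0],0]
  ]
}}

```text
clock: 37.7
ee_pos: [0.4616, 0.181, 0.1911]
eef_rot: [-0.182, -3.01, -0.067]
force: [0.1, 0.5, 0.7]
width: 0.0008
```

```bash
python3 - <<'E'
from h import *
go(ch2w([-.0735,.12,.185],CH)[0],83.4);tl()
_,im=snap('side','sd29.png')
im=cv2.imread('pics/sd29.png');cv2.imwrite('pics/sd29c.png',cv2.resize(im[120:300,270:420],None,fx=3.3,fy=3.3))
E
```

```text
ee [0.4616 0.181  0.1911] yaw 82.95 tilt 7.64 F [0.1 0.5 0.7] w 0.0008 t 37.7
shift cm [ 0.16 -0.16  0.63] turn -0.45
tz [-0.123  0.051]
```

View pics/sd29c.png

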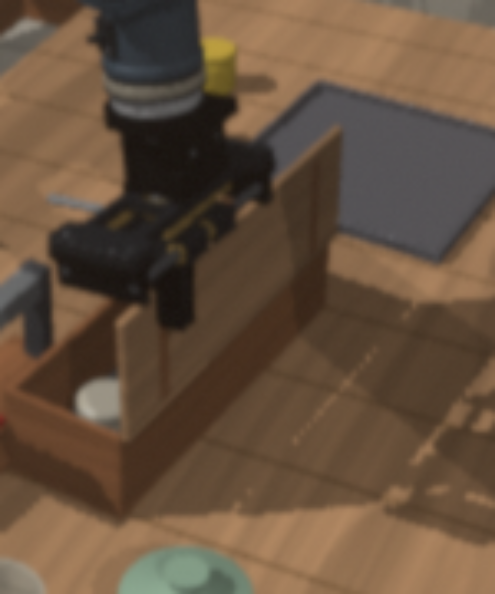

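{"method": "step_arm", "body": {
  "moves": [
    [1,[-0.6,0,0],0],
    [1,[0,0,0],0]
  ]
}}

```text
clock: 37.95
ee_pos: [0.4671, 0.1804, 0.1902]
eef_rot: [-0.181, -3.009, -0.066]
force: [0.5, -0.6, 0.2]
width: 0.0005
```

```bash
python3 - <<'E'
from h import *
go(ch2w([-.0735,.12,.185],CH)[0],83.4)
_,im=snap('side','sd30.png')
im=cv2.imread('pics/sd30.png');cv2.imwrite('pics/sd30c.png',cv2.resize(im[120:300,270:420],None,fx=3.3,fy=3.3))
E
```

```text
ee [0.4671 0.1804 0.1902] yaw 82.97 tilt 7.69 F [ 0.5 -0.6  0.2] w 0.0005 t 37.95
shift cm [ 0.72 -0.16  0.62] turn -0.43
```

View pics/sd30c.png

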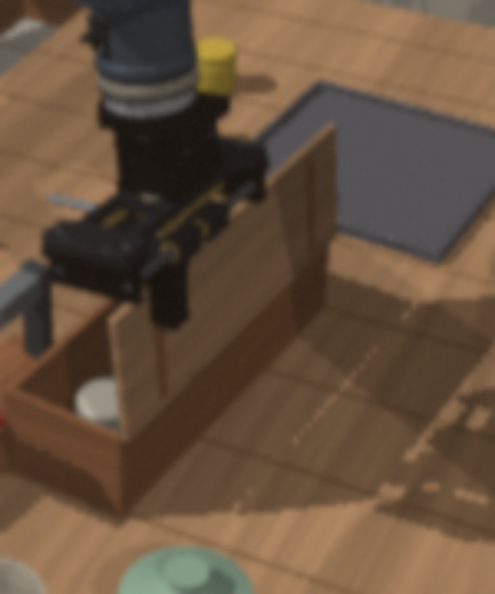

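{"method": "step_arm", "body": {
  "moves": [
    [1,[-0.6,0,0],0],
    [1,[0,0,0],0]
  ]
}}

```text
clock: 38.2
ee_pos: [0.4725, 0.1797, 0.1893]
eef_rot: [-0.181, -3.007, -0.066]
force: [-0.4, 0.1, -0.4]
width: 0.0005
```

```bash
python3 - <<'E'
from h import *
go(ch2w([-.0735,.12,.185],CH)[0],83.4)
_,im=snap('side','sd31.png')
im=cv2.imread('pics/sd31.png');cv2.imwrite('pics/sd31c.png',cv2.resize(im[120:300,270:420],None,fx=3.3,fy=3.3))
E
```

```text
ee [0.4725 0.1797 0.1893] yaw 82.98 tilt 7.76 F [-0.4  0.1 -0.4] w 0.0005 t 38.2
shift cm [ 1.27 -0.16  0.6 ] turn -0.42
```

View pics/sd31c.png

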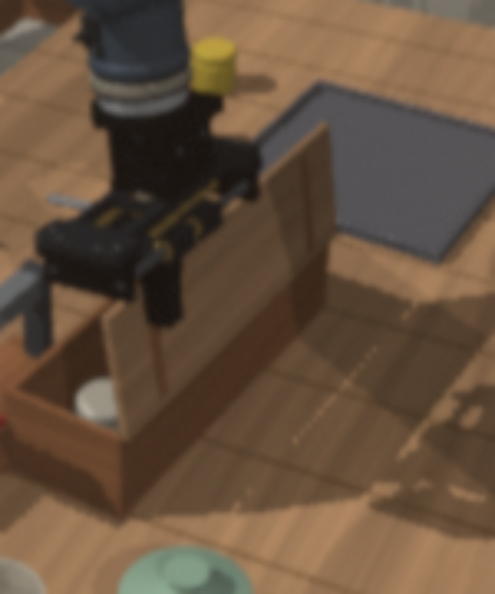

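{"method": "step_arm", "body": {
  "moves": [
    [1,[-0.5,0,0],0],
    [1,[0,0,0],0],
    [1,[0,0,0],0]
  ]
}}

```text
clock: 38.55
ee_pos: [0.477, 0.1791, 0.1885]
eef_rot: [-0.181, -3.006, -0.066]
force: [0.2, 0.2, 0.5]
width: 0.0003
```

```bash
python3 - <<'E'
from h import *
go(ch2w([-.0735,.12,.185],CH)[0],83.4)
_,im=snap('side','sd32.png')
im=cv2.imread('pics/sd32.png');cv2.imwrite('pics/sd32c.png',cv2.resize(im[120:300,270:420],None,fx=3.3,fy=3.3))
E
```

```text
ee [0.477  0.1791 0.1885] yaw 82.99 tilt 7.84 F [0.2 0.2 0.5] w 0.0003 t 38.55
shift cm [ 1.73 -0.15  0.57] turn -0.41
```

View pics/sd32c.png

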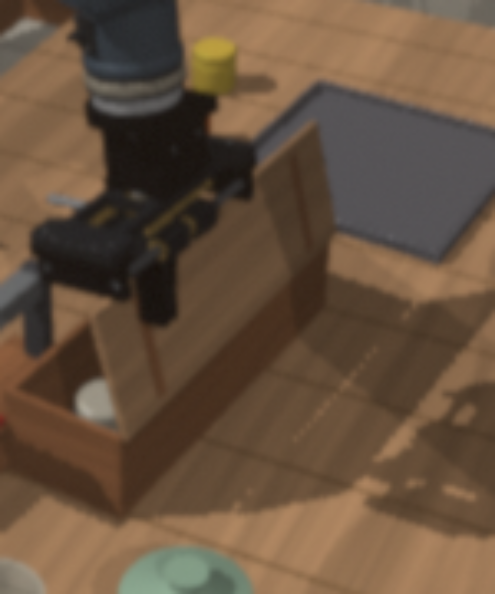

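It has tipped and is leaving the finger. I'll back away while it falls.

{"method": "step_arm", "body": {
  "moves": [
    [1,[0.5,0,0],0],
    [1,[1,0,-0.5],0],
    [1,[0,0,-2],0],
    [1,[0,0,-2],0],
    [1,[0,0,-2],0],
    [1,[0,0,0],0],
    [1,[0,0,0],0],
    [1,[0,0,0],0]
  ]
}}

```text
clock: 39.4
ee_pos: [0.4631, 0.178, 0.2574]
eef_rot: [-0.179, -3.0, -0.065]
force: [0.3, 0.1, -0.1]
width: 0.0004
```

{"method": "step_arm", "body": {
  "moves": [
    [0.5,[0,0,0],0],
    [0.2,[0,0,0],0],
    [0.2,[0,0,0],0],
    [0.2,[0,0,0],0]
  ]
}}

```text
clock: 39.8
ee_pos: [0.4609, 0.178, 0.2549]
eef_rot: [-0.178, -2.994, -0.063]
force: [0.6, -0.6, 0.9]
width: 0.0246
```

```bash
python3 - <<'E'
from h import *
go(ch2w([.122,.187,.25],CH)[0],-6.57);tl()
_,im=snap('side','sd33.png')
im=cv2.imread('pics/sd33.png');cv2.imwrite('pics/sd33c.png',cv2.resize(im[120:320,190:420],None,fx=3,fy=3))
E
```

```text
ee [0.4609 0.178  0.2549] yaw 83.04 tilt 8.49 F [ 0.6 -0.6  0.9] w 0.0246 t 39.8
shift cm [-19.2    6.98  -2.06] turn 89.61
tz [-0.139  0.05 ]
```

View pics/sd33c.png

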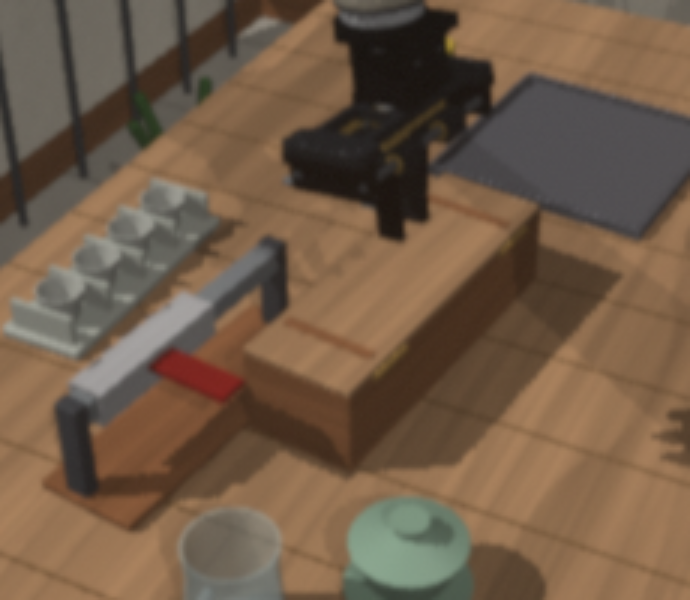

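The lid is shut flat. Next I turn the jaws across the bar and move outward.

{"method": "step_arm", "body": {
  "moves": [
    [0.2,[-3,0,0],8.5],
    [0.2,[-3,0,0],8.5],
    [0.2,[-3,0,0],8.5],
    [0.2,[-3,0,0],8.5],
    [0.2,[0,0,0],8.5],
    [0.2,[0,0,0],8.5],
    [0.2,[0,0,0],8.5],
    [0.2,[0,0,0],8.5]
  ]
}}

```text
clock: 40.65
ee_pos: [0.5749, 0.1361, 0.2339]
eef_rot: [-1.842, -2.364, 0.072]
force: [0.0, 0.4, 0.0]
width: 0.0694
```

```bash
python3 - <<'E'
from h import *
go(ch2w([.122,.187,.2],CH)[0],-6.57);tl()
E
```

```text
ee [0.5749 0.1361 0.2339] yaw 14.46 tilt 8.68 F [0.  0.4 0. ] w 0.0694 t 40.65
shift cm [ 6.18 10.87  2.57] turn 21.03
tz [-0.142  0.05 ]
```

{"method": "step_arm", "body": {
  "moves": [
    [0.2,[2,3,0],8],
    [0.2,[2,3,0],8],
    [0.2,[1,2,0],5],
    [0.2,[0,0,0],0]
  ]
}}

```text
clock: 41.05
ee_pos: [0.6481, 0.1959, 0.2247]
eef_rot: [-2.268, -1.973, 0.117]
force: [-0.1, -0.2, -1.0]
width: 0.0693
```

```bash
python3 - <<'E'
from h import *
go(ch2w([.122,.187,.2],CH)[0],-6.57);tl()
E
```

```text
ee [0.6481 0.1959 0.2247] yaw -7.85 tilt 8.84 F [-0.1 -0.2 -1. ] w 0.0693 t 41.05
shift cm [2.9  1.24 2.4 ] turn -1.28
tz [-0.145  0.05 ]
```

{"method": "step_arm", "body": {
  "moves": [
    [0.2,[0.5,0.3,0.7],-0.6],
    [0.2,[0.5,0.3,0.7],-0.6],
    [0.2,[0.5,0.3,0.7],0],
    [0.2,[0.5,0.3,0.7],0],
    [0.2,[0.5,0.3,0.7],0],
    [0.2,[0,0,0.7],0],
    [0.2,[0,0,0.7],0],
    [0.2,[0,0,0],0]
  ]
}}

```text
clock: 41.85
ee_pos: [0.6552, 0.2219, 0.1689]
eef_rot: [-2.238, -1.999, 0.124]
force: [0.1, -0.1, 0.5]
width: 0.0695
```

```bash
python3 - <<'E'
from h import *
go(ch2w([.122,.187,.2],CH)[0],-6.57);tl();print(state()['qpos'])
E
```

```text
ee [0.6552 0.2219 0.1689] yaw -6.32 tilt 9.22 F [ 0.1 -0.1  0.5] w 0.0695 t 41.85
shift cm [ 0.38  0.05 -3.14] turn 0.25
tz [-0.153  0.048]
[0.13651014 0.74962517 1.20631922 0.07066229 1.33197236 0.22755416]
```

Tilt is now 9°, too much for a square squeeze on the bar. Fast descents have reduced it before, so I'll test up/down cycles here in free air.

{"method": "step_arm", "body": {
  "moves": [
    [0.2,[0,0,-2.5],0],
    [0.2,[0,0,-2.5],0],
    [0.2,[0,0,-2.5],0],
    [0.2,[0,0,-2.5],0],
    [0.2,[0,0,0],0]
  ]
}}

```text
clock: 42.35
ee_pos: [0.67, 0.2159, 0.2696]
eef_rot: [-2.237, -1.996, 0.129]
force: [-0.2, -0.3, 0.6]
width: 0.0696
```

```bash
python3 - <<'E'
from h import *
go(None);tl()
E
```

```text
ee [0.67   0.2159 0.2696] yaw -6.37 tilt 9.42 F [-0.2 -0.3  0.6] w 0.0696 t 42.35
tz [-0.157  0.047]
```

{"method": "step_arm", "body": {
  "moves": [
    [0.2,[0,0,5],0],
    [0.2,[0,0,5],0],
    [0.2,[0,0,0],0]
  ]
}}

```text
clock: 42.65
ee_pos: [0.6555, 0.2202, 0.1708]
eef_rot: [-2.242, -1.999, 0.12]
force: [-0.4, -0.0, -0.9]
width: 0.0697
```

```bash
python3 - <<'E'
from h import *
go(None);tl()
E
```

```text
ee [0.6555 0.2202 0.1708] yaw -6.41 tilt 9.02 F [-0.4 -0.  -0.9] w 0.0697 t 42.65
tz [-0.149  0.048]
```

{"method": "step_arm", "body": {
  "moves": [
    [0.2,[0,0,-5],0],
    [0.2,[0,0,-5],0],
    [0.2,[0,0,5],0],
    [0.2,[0,0,5],0],
    [0.2,[0,0,-5],0],
    [0.2,[0,0,-5],0],
    [0.2,[0,0,5],0],
    [0.2,[0,0,5],0]
  ]
}}

```text
clock: 43.45
ee_pos: [0.6599, 0.2193, 0.1781]
eef_rot: [-2.246, -2.0, 0.112]
force: [-0.1, 0.1, -1.6]
width: 0.0698
```

```bash
python3 - <<'E'
from h import *
go(None);tl()
E
```

```text
ee [0.6599 0.2193 0.1781] yaw -6.47 tilt 8.69 F [-0.1  0.1 -1.6] w 0.0698 t 43.45
tz [-0.143  0.049]
```

{"method": "step_arm", "body": {
  "moves": [
    [0.2,[0,0,0],0],
    [0.2,[0,0,0],0],
    [0.2,[0,0,-5],0],
    [0.2,[0,0,0],0],
    [0.2,[0,0,0],0]
  ]
}}

```text
clock: 43.95
ee_pos: [0.6678, 0.2165, 0.2315]
eef_rot: [-2.245, -2.0, 0.114]
force: [-1.2, -0.0, -0.9]
width: 0.0696
```

```bash
python3 - <<'E'
from h import *
go(None);tl()
E
```

```text
ee [0.6678 0.2165 0.2315] yaw -6.47 tilt 8.76 F [-1.2 -0.  -0.9] w 0.0696 t 43.95
tz [-0.144  0.049]
```

{"method": "step_arm", "body": {
  "moves": [
    [0.2,[0,5,0],0],
    [0.2,[0,5,0],0],
    [0.2,[0,-5,0],0],
    [0.2,[0,-5,0],0],
    [0.2,[0,0,0],0]
  ]
}}

```text
clock: 44.45
ee_pos: [0.6793, 0.2162, 0.211]
eef_rot: [-2.242, -1.991, 0.129]
force: [0.4, 0.4, -0.2]
width: 0.0695
```

```bash
python3 - <<'E'
from h import *
go(None);tl()
E
```

```text
ee [0.6793 0.2162 0.211 ] yaw -6.65 tilt 9.4 F [ 0.4  0.4 -0.2] w 0.0695 t 44.45
tz [-0.156  0.048]
```

{"method": "step_arm", "body": {
  "moves": [
    [0.2,[0,-5,0],0],
    [0.2,[0,0,0],0],
    [0.2,[0,2,0],0],
    [0.2,[0,2,0],0],
    [0.2,[0,0,0],0]
  ]
}}

```text
clock: 44.95
ee_pos: [0.6727, 0.2167, 0.2149]
eef_rot: [-2.24, -1.992, 0.132]
force: [-0.3, 0.3, -0.0]
width: 0.0695
```

```bash
python3 - <<'E'
from h import *
go(None);tl()
E
```

```text
ee [0.6727 0.2167 0.2149] yaw -6.58 tilt 9.49 F [-0.3  0.3 -0. ] w 0.0695 t 44.95
tz [-0.158  0.047]
```

{"method": "step_arm", "body": {
  "moves": [
    [0.2,[0,-5,0],0],
    [0.2,[0,-5,0],0],
    [0.2,[0,0,0],0],
    [0.2,[0,0,0],0]
  ]
}}

```text
clock: 45.35
ee_pos: [0.5721, 0.2277, 0.2343]
eef_rot: [-2.243, -1.992, 0.127]
force: [0.1, 0.5, 0.4]
width: 0.0696
```

```bash
python3 - <<'E'
from h import *
go(None);tl()
E
```

```text
ee [0.5721 0.2277 0.2343] yaw -6.66 tilt 9.32 F [0.1 0.5 0.4] w 0.0696 t 45.35
tz [-0.155  0.048]
```

{"method": "step_arm", "body": {
  "moves": [
    [0.2,[0,5,0],0],
    [0.2,[0,5,0],0],
    [0.2,[0,0,0],0],
    [0.2,[0,0,0],0]
  ]
}}

```text
clock: 45.75
ee_pos: [0.6708, 0.2161, 0.2196]
eef_rot: [-2.241, -1.992, 0.129]
force: [-0.3, 0.4, -0.7]
width: 0.0696
```

```bash
python3 - <<'E'
from h import *
go(None);tl()
E
```

```text
ee [0.6708 0.2161 0.2196] yaw -6.58 tilt 9.43 F [-0.3  0.4 -0.7] w 0.0696 t 45.75
tz [-0.157  0.048]
```

{"method": "step_arm", "body": {
  "moves": [
    [0.2,[0,-5,0],0],
    [0.2,[0,5,0],0],
    [0.2,[0,0,0],0],
    [0.2,[0,-5,0],0],
    [0.2,[0,5,0],0],
    [0.2,[0,0,0],0]
  ]
}}

```text
clock: 46.35
ee_pos: [0.5936, 0.2088, 0.1852]
eef_rot: [-2.174, -1.928, 0.299]
force: [0.5, 0.8, 0.7]
width: 0.0693
```

```bash
python3 - <<'E'
from h import *
go(None);tl()
E
```

```text
ee [0.5936 0.2088 0.1852] yaw -6.92 tilt 17.21 F [0.5 0.8 0.7] w 0.0693 t 46.35
tz [-0.294  0.029]
```

{"method": "step_arm", "body": {
  "moves": [
    [0.2,[0,0,-5],0],
    [0.2,[0,0,5],0],
    [0.2,[0,0,0],0],
    [0.2,[0,0,-5],0],
    [0.2,[0,0,5],0],
    [0.2,[0,0,0],0]
  ]
}}

```text
clock: 46.95
ee_pos: [0.5865, 0.2082, 0.2046]
eef_rot: [-2.157, -1.916, 0.333]
force: [-1.7, 0.3, -1.4]
width: 0.0702
```

```bash
python3 - <<'E'
from h import *
go(None);tl()
E
```

```text
ee [0.5865 0.2082 0.2046] yaw -6.89 tilt 18.93 F [-1.7  0.3 -1.4] w 0.0702 t 46.95
tz [-0.323  0.026]
```

Quick in→out reversals change the tilt a lot, in the wrong direction. I'll try the opposite, one cycle out→in.

{"method": "step_arm", "body": {
  "moves": [
    [0.2,[0,5,0],0],
    [0.2,[0,-5,0],0],
    [0.2,[0,0,0],0]
  ]
}}

```text
clock: 47.25
ee_pos: [0.592, 0.2083, 0.1803]
eef_rot: [-2.139, -1.899, 0.372]
force: [0.4, -0.4, 1.7]
width: 0.0697
```

```bash
python3 - <<'E'
from h import *
go(None);tl();print(state()['qpos'].round(3))
E
```

```text
ee [0.592  0.2083 0.1803] yaw -7.04 tilt 20.89 F [ 0.4 -0.4  1.7] w 0.0697 t 47.25
tz [-0.356  0.022]
[0.129 0.745 1.229 0.068 1.527 0.233]
```

{"method": "step_arm", "body": {
  "moves": [
    [0.2,[0,0,-2],0],
    [0.2,[0,0,-2],0],
    [0.2,[0,0,-2],0],
    [0.2,[0,0,-2],0],
    [0.2,[0,0,-2],0],
    [0.2,[0,0,0],0]
  ]
}}

```text
clock: 47.85
ee_pos: [0.635, 0.2076, 0.2829]
eef_rot: [-2.141, -1.904, 0.365]
force: [1.1, 0.1, -0.3]
width: 0.0696
```

```bash
python3 - <<'E'
from h import *
go(None);tl();print(state()['qpos'].round(3))
E
```

```text
ee [0.635  0.2076 0.2829] yaw -6.92 tilt 20.54 F [ 1.1  0.1 -0.3] w 0.0696 t 47.85
tz [-0.35   0.022]
[0.121 0.709 1.006 0.066 1.779 0.24 ]
```

{"method": "step_arm", "body": {
  "moves": [
    [0.2,[0,0,5],0],
    [0.2,[0,0,-5],0],
    [0.2,[0,0,0],0]
  ]
}}

```text
clock: 48.15
ee_pos: [0.5953, 0.2037, 0.2582]
eef_rot: [-2.103, -1.867, 0.445]
force: [1.9, 0.4, 2.7]
width: 0.0696
```

```bash
python3 - <<'E'
from h import *
go(None);tl();print(state()['qpos'].round(3))
E
```

```text
ee [0.5953 0.2037 0.2582] yaw -7.3 tilt 24.62 F [1.9 0.4 2.7] w 0.0696 t 48.15
tz [-0.416  0.014]
[0.123 0.704 1.107 0.066 1.755 0.24 ]
```

{"method": "step_arm", "body": {
  "moves": [
    [0.2,[0,0,0],0],
    [0.2,[0,0,4],0],
    [0.2,[0,0,4],0],
    [0.2,[0,0,0],0],
    [0.2,[0,0,0],0]
  ]
}}

```text
clock: 48.65
ee_pos: [0.5664, 0.206, 0.1888]
eef_rot: [-2.11, -1.875, 0.429]
force: [1.2, 0.1, 0.7]
width: 0.0693
```

```bash
python3 - <<'E'
from h import *
go(None);tl();print(state()['qpos'].round(3))
E
```

```text
ee [0.5664 0.206  0.1888] yaw -7.17 tilt 23.78 F [1.2 0.1 0.7] w 0.0693 t 48.65
tz [-0.403  0.015]
[0.131 0.726 1.262 0.068 1.564 0.234]
```

{"method": "step_arm", "body": {
  "moves": [
    [0.2,[0,0,-1],0],
    [0.2,[0,0,-1.5],0],
    [0.2,[0,0,-1.5],0],
    [0.2,[0,0,-1.5],0],
    [0.2,[0,0,-1.5],0],
    [0.2,[0,0,-1],0],
    [0.2,[0,0,0],0]
  ]
}}

```text
clock: 49.35
ee_pos: [0.6161, 0.2056, 0.2847]
eef_rot: [-2.132, -1.895, 0.383]
force: [0.5, -0.3, -0.3]
width: 0.0696
```

```bash
python3 - <<'E'
from h import *
go(None);tl();print(state()['qpos'].round(3))
E
```

```text
ee [0.6161 0.2056 0.2847] yaw -7.01 tilt 21.47 F [ 0.5 -0.3 -0.3] w 0.0696 t 49.35
tz [-0.365  0.021]
[0.121 0.686 1.052 0.066 1.772 0.24 ]
```

Slow climbs reduce the tilt and so do fast descents. I'll cycle those.

{"method": "step_arm", "body": {
  "moves": [
    [0.2,[0,0,0],0],
    [0.2,[0,0,4.5],0],
    [0.2,[0,0,4.5],0],
    [0.2,[0,0,0],0],
    [0.2,[0,0,0],0]
  ]
}}

```text
clock: 49.85
ee_pos: [0.5855, 0.2076, 0.2022]
eef_rot: [-2.137, -1.899, 0.374]
force: [0.6, -0.1, 1.1]
width: 0.0695
```

{"method": "step_arm", "body": {
  "moves": [
    [0.2,[0,0,-1],0],
    [0.2,[0,0,-1.2],0],
    [0.2,[0,0,-1.2],0],
    [0.2,[0,0,-1.2],0],
    [0.2,[0,0,-1.2],0],
    [0.2,[0,0,-1.2],0],
    [0.2,[0,0,-1.2],0],
    [0.2,[0,0,-1],0]
  ]
}}

```text
clock: 50.65
ee_pos: [0.6317, 0.2057, 0.3115]
eef_rot: [-2.154, -1.913, 0.338]
force: [-0.5, 1.1, 0.1]
width: 0.0699
```

```bash
python3 - <<'E'
from h import *
go(None);tl();print(state()['qpos'].round(3))
E
```

```text
ee [0.6317 0.2057 0.3115] yaw -6.9 tilt 19.2 F [-0.5  1.1  0.1] w 0.0699 t 50.65
tz [-0.328  0.026]
[0.119 0.671 1.    0.066 1.799 0.241]
```

{"method": "step_arm", "body": {
  "moves": [
    [0.2,[0,0,0],0],
    [0.2,[0,0,5],0],
    [0.2,[0,0,5],0],
    [0.2,[0,0,0],0],
    [0.2,[0,0,0],0],
    [0.2,[0,0,-0.8],0],
    [0.2,[0,0,-0.8],0],
    [0.2,[0,0,-0.8],0]
  ]
}}

```text
clock: 51.45
ee_pos: [0.6178, 0.208, 0.2536]
eef_rot: [-2.169, -1.926, 0.304]
force: [0.3, 0.2, -0.5]
width: 0.0694
```

```bash
python3 - <<'E'
from h import *
go(None);tl();
E
```

```text
ee [0.6178 0.208  0.2536] yaw -6.84 tilt 17.56 F [ 0.3  0.2 -0.5] w 0.0694 t 51.45
tz [-0.3   0.03]
```

{"method": "step_arm", "body": {
  "moves": [
    [0.2,[0,0,-0.8],0],
    [0.2,[0,0,-0.8],0],
    [0.2,[0,0,-0.8],0],
    [0.2,[0,0,-0.8],0],
    [0.2,[0,0,-0.8],0],
    [0.2,[0,0,-0.8],0],
    [0.2,[0,0,-0.8],0],
    [0.2,[0,0,-0.8],0]
  ]
}}

```text
clock: 52.25
ee_pos: [0.6407, 0.2058, 0.3246]
eef_rot: [-2.174, -1.93, 0.294]
force: [-0.7, -0.4, 0.2]
width: 0.0696
```

```bash
python3 - <<'E'
from h import *
go(None);tl();
E
```

```text
ee [0.6407 0.2058 0.3246] yaw -6.83 tilt 17.08 F [-0.7 -0.4  0.2] w 0.0696 t 52.25
tz [-0.292  0.031]
```

{"method": "step_arm", "body": {
  "moves": [
    [0.2,[0,0,0],0],
    [0.2,[0,0,5],0],
    [0.2,[0,0,5],0],
    [0.2,[0,0,0],0],
    [0.2,[0,0,-1],0],
    [0.2,[0,0,-3],0],
    [0.2,[0,0,-3],0],
    [0.2,[0,0,-2],0]
  ]
}}

```text
clock: 53.05
ee_pos: [0.6425, 0.2061, 0.3244]
eef_rot: [-2.179, -1.935, 0.283]
force: [0.6, 0.8, 0.3]
width: 0.0694
```

```bash
python3 - <<'E'
from h import *
go(None);tl();
E
```

```text
ee [0.6425 0.2061 0.3244] yaw -6.8 tilt 16.54 F [0.6 0.8 0.3] w 0.0694 t 53.05
tz [-0.283  0.032]
```

{"method": "step_arm", "body": {
  "moves": [
    [0.2,[0,0,0],0],
    [0.2,[0,0,5],0],
    [0.2,[0,0,5],0],
    [0.2,[0,0,0],0],
    [0.2,[0,0,-1],0],
    [0.2,[0,0,-3],0],
    [0.2,[0,0,-3],0],
    [0.2,[0,0,-2],0]
  ]
}}

```text
clock: 53.85
ee_pos: [0.6517, 0.2064, 0.3395]
eef_rot: [-2.198, -1.951, 0.238]
force: [0.9, 1.0, -0.5]
width: 0.0696
```

```bash
python3 - <<'E'
from h import *
go(None);tl();
E
```

```text
ee [0.6517 0.2064 0.3395] yaw -6.74 tilt 14.4 F [ 0.9  1.  -0.5] w 0.0696 t 53.85
tz [-0.246  0.037]
```

{"method": "step_arm", "body": {
  "moves": [
    [0.2,[0,0,0],0],
    [0.2,[0,0,5],0],
    [0.2,[0,0,5],0],
    [0.2,[0,0,0],0],
    [0.2,[0,0,-1],0],
    [0.2,[0,0,-3],0],
    [0.2,[0,0,-3],0],
    [0.2,[0,0,-2],0]
  ]
}}

```text
clock: 54.65
ee_pos: [0.6608, 0.2066, 0.3562]
eef_rot: [-2.217, -1.969, 0.191]
force: [1.0, 0.1, -0.4]
width: 0.0696
```

{"method": "step_arm", "body": {
  "moves": [
    [0.2,[0,0,0],0],
    [0.2,[0,0,5],0],
    [0.2,[0,0,5],0],
    [0.2,[0,0,0],0],
    [0.2,[0,0,-1],0],
    [0.2,[0,0,-3],0],
    [0.2,[0,0,-3],0],
    [0.2,[0,0,-2],0]
  ]
}}

```text
clock: 55.45
ee_pos: [0.6693, 0.2067, 0.3737]
eef_rot: [-2.236, -1.986, 0.143]
force: [-0.1, 0.3, -0.1]
width: 0.0697
```

```bash
python3 - <<'E'
from h import *
go(None);tl();print(state()['qpos'].round(3))
E
```

```text
ee [0.6693 0.2067 0.3737] yaw -6.66 tilt 10.07 F [-0.1  0.3 -0.1] w 0.0697 t 55.45
tz [-0.169  0.047]
[0.113 0.615 0.918 0.067 1.772 0.24 ]
```

{"method": "step_arm", "body": {
  "moves": [
    [0.2,[0,0,0],0],
    [0.2,[0,0,5],0],
    [0.2,[0,0,5],0],
    [0.2,[0,0,0],0],
    [0.2,[0,0,-1],0],
    [0.2,[0,0,-2.5],0],
    [0.2,[0,0,-2.5],0],
    [0.2,[0,0,-1.5],0]
  ]
}}

```text
clock: 56.25
ee_pos: [0.6758, 0.2077, 0.3776]
eef_rot: [-2.256, -2.003, 0.092]
force: [0.6, 0.2, 0.7]
width: 0.0696
```

{"method": "step_arm", "body": {
  "moves": [
    [0.2,[0,0,0],0],
    [0.2,[0,0,5],0],
    [0.2,[0,0,5],0],
    [0.2,[0,0,0],0],
    [0.2,[0,0,-1],0],
    [0.2,[0,0,-2.5],0],
    [0.2,[0,0,-2.5],0],
    [0.2,[0,0,-1.5],0]
  ]
}}

```text
clock: 57.05
ee_pos: [0.6831, 0.2087, 0.3822]
eef_rot: [-2.274, -2.02, 0.04]
force: [0.1, -0.1, 0.4]
width: 0.0699
```

{"method": "step_arm", "body": {
  "moves": [
    [0.2,[0,0,0],0],
    [0.2,[0,0,5],0],
    [0.2,[0,0,5],0],
    [0.2,[0,0,0],0],
    [0.2,[0,0,-1],0],
    [0.2,[0,0,-2.5],0],
    [0.2,[0,0,-2.5],0],
    [0.2,[0,0,-1.5],0]
  ]
}}

```text
clock: 57.85
ee_pos: [0.6907, 0.2099, 0.3881]
eef_rot: [-2.292, -2.037, -0.014]
force: [0.7, -0.0, -0.6]
width: 0.0693
```

```bash
python3 - <<'E'
from h import *
go(ch2w([.122,.187,.2],CH)[0],-6.57);tl();print(state()['qpos'].round(3))
E
```

```text
ee [0.6907 0.2099 0.3881] yaw -6.66 tilt 4.31 F [ 0.7 -0.  -0.6] w 0.0693 t 57.85
shift cm [-0.   -2.19 18.98] turn -0.09
tz [-0.043  0.062]
[0.114 0.581 0.934 0.067 1.662 0.237]
```

{"method": "step_arm", "body": {
  "moves": [
    [0.2,[0,0,0],0],
    [0.2,[0,-1,5],0],
    [0.2,[0,-0.5,5],0],
    [0.2,[0,0,0],0],
    [0.2,[0,0,-1],0],
    [0.2,[0,0,-1],0],
    [0.2,[0,0,0],0]
  ]
}}

```text
clock: 58.55
ee_pos: [0.6844, 0.2168, 0.3363]
eef_rot: [-2.311, -2.054, -0.072]
force: [-0.1, 0.2, 0.4]
width: 0.0698
```

```bash
python3 - <<'E'
from h import *
go(ch2w([.122,.187,.2],CH)[0],-6.57);tl();print(state()['qpos'].round(3))
E
```

```text
ee [0.6844 0.2168 0.3363] yaw -6.73 tilt 3.86 F [-0.1  0.2  0.4] w 0.0698 t 58.55
shift cm [-0.46 -2.35 13.64] turn -0.16
tz [0.002 0.067]
[0.125 0.578 1.071 0.067 1.482 0.237]
```

{"method": "step_arm", "body": {
  "moves": [
    [0.2,[0,-0.8,3],0],
    [0.2,[0,-0.8,3],0],
    [0.2,[0,-0.6,3],0],
    [0.2,[0,0,3],0],
    [0.2,[0,0,0],0]
  ]
}}

```text
clock: 59.05
ee_pos: [0.6741, 0.228, 0.2307]
eef_rot: [-2.324, -2.064, -0.114]
force: [-0.4, 0.0, 0.2]
width: 0.0695
```

```bash
python3 - <<'E'
from h import *
go(ch2w([.122,.185,.092],CH)[0],-6.57);tl()
s,_=snap('wrist','w40.png');print(proj('wrist',ch2w([.143,.181,.092],CH),s).round())
E
```

```text
ee [0.6741 0.228  0.2307] yaw -6.83 tilt 4.55 F [-0.4  0.   0.2] w 0.0695 t 59.05
shift cm [-1.78 -1.62 13.74] turn -0.26
tz [0.034 0.072]
[[327. 209.]]
```

View pics/w40.png

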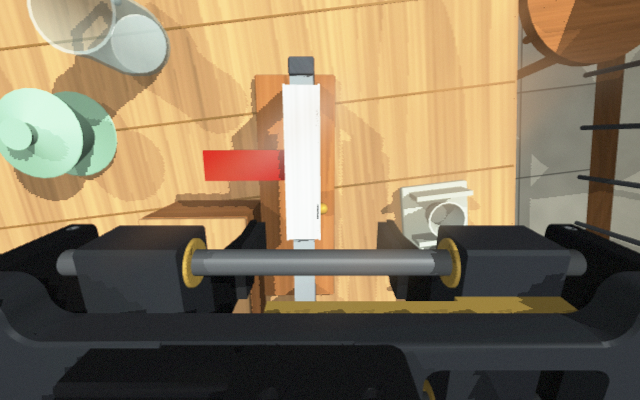

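{"method": "step_arm", "body": {
  "moves": [
    [0.2,[-0.4,-0.3,1],0],
    [0.2,[-0.4,-0.3,1],0],
    [0.2,[-0.3,-0.3,1],0],
    [0.2,[-0.3,-0.2,1],0],
    [0.2,[-0.3,-0.2,1],0],
    [0.2,[-0.1,-0.2,1],0],
    [0.2,[0,-0.1,1],0],
    [0.2,[0,0,1],0]
  ]
}}

```text
clock: 59.9
ee_pos: [0.6667, 0.217, 0.1557]
eef_rot: [-2.334, -2.071, -0.144]
force: [1.2, -0.5, -0.2]
width: 0.0697
```

```bash
python3 - <<'E'
from h import *
go(ch2w([.122,.185,.092],CH)[0],-6.57);tl()
s,_=snap('wrist','w41.png');print(proj('wrist',ch2w([.143,.181,.092],CH),s).round())
E
```

```text
ee [0.6667 0.217  0.1557] yaw -6.93 tilt 5.39 F [ 1.2 -0.5 -0.2] w 0.0697 t 59.9
shift cm [-0.08 -0.97  6.35] turn -0.36
tz [0.057 0.075]
[[338. 218.]]
```

View pics/w41.png

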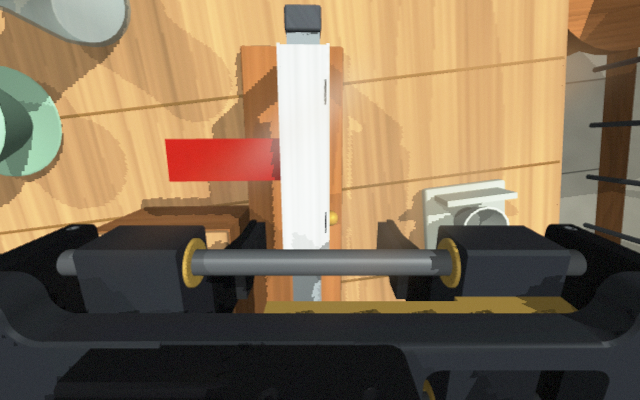

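{"method": "step_arm", "body": {
  "moves": [
    [0.2,[0,0,-3],0],
    [0.2,[0,0,3],0],
    [0.2,[0,0,0],0]
  ]
}}

```text
clock: 60.25
ee_pos: [0.6648, 0.2173, 0.1509]
eef_rot: [-2.33, -2.069, -0.134]
force: [-1.2, -0.5, -0.5]
width: 0.0702
```

```bash
python3 - <<'E'
from h import *
go(ch2w([.122,.185,.092],CH)[0],-6.57);tl()
E
```

```text
ee [0.6648 0.2173 0.1509] yaw -6.89 tilt 5.09 F [-1.2 -0.5 -0.5] w 0.0702 t 60.25
shift cm [-0.03 -0.7   5.88] turn -0.32
tz [0.049 0.074]
```

{"method": "step_arm", "body": {
  "moves": [
    [0.2,[0,0,-5],0],
    [0.2,[0,0,5],0],
    [0.2,[0,0,0],0],
    [0.2,[0,0,-5],0],
    [0.2,[0,0,5],0],
    [0.2,[0,0,0],0]
  ]
}}

```text
clock: 60.85
ee_pos: [0.6666, 0.2172, 0.1647]
eef_rot: [-2.328, -2.069, -0.131]
force: [-2.9, -0.4, -2.3]
width: 0.0697
```

```bash
python3 - <<'E'
from h import *
go(ch2w([.122,.185,.092],CH)[0],-6.57);tl()
E
```

```text
ee [0.6666 0.2172 0.1647] yaw -6.83 tilt 5.0 F [-2.9 -0.4 -2.3] w 0.0697 t 60.85
shift cm [-0.15 -0.91  7.25] turn -0.26
tz [0.046 0.074]
```

{"method": "step_arm", "body": {
  "moves": [
    [0.2,[0,-4,0],0],
    [0.2,[0,3.2,0],0],
    [0.2,[0,0,0],0]
  ]
}}

```text
clock: 61.15
ee_pos: [0.6322, 0.2149, 0.16]
eef_rot: [-2.312, -2.054, -0.077]
force: [1.3, -0.7, 2.1]
width: 0.0698
```

```bash
python3 - <<'E'
from h import *
go(ch2w([.122,.185,.092],CH)[0],-6.57);tl()
E
```

```text
ee [0.6322 0.2149 0.16  ] yaw -6.77 tilt 3.95 F [ 1.3 -0.7  2.1] w 0.0698 t 61.15
shift cm [0.58 2.76 6.85] turn -0.2
tz [0.006 0.069]
```

{"method": "step_arm", "body": {
  "moves": [
    [0.2,[0.2,1,0],0],
    [0.2,[0.2,1,0],0],
    [0.2,[0.2,0.7,0.5],0],
    [0.2,[0,0,1.3],0],
    [0.2,[0,0,1.3],0],
    [0.2,[0,0,1.3],0],
    [0.2,[0,0,0],0]
  ]
}}

```text
clock: 61.85
ee_pos: [0.6655, 0.2218, 0.1259]
eef_rot: [-2.317, -2.06, -0.097]
force: [0.7, -0.1, -0.2]
width: 0.0696
```

```bash
python3 - <<'E'
from h import *
go(ch2w([.122,.185,.092],CH)[0],-6.57);tl()
s,_=snap('wrist','w42.png');print(proj('wrist',ch2w([.143,.181,.092],CH),s).round())
E
```

```text
ee [0.6655 0.2218 0.1259] yaw -6.75 tilt 4.24 F [ 0.7 -0.1 -0.2] w 0.0696 t 61.85
shift cm [-0.27 -0.53  3.37] turn -0.18
tz [0.02  0.071]
[[347. 237.]]
```

View pics/w42.png

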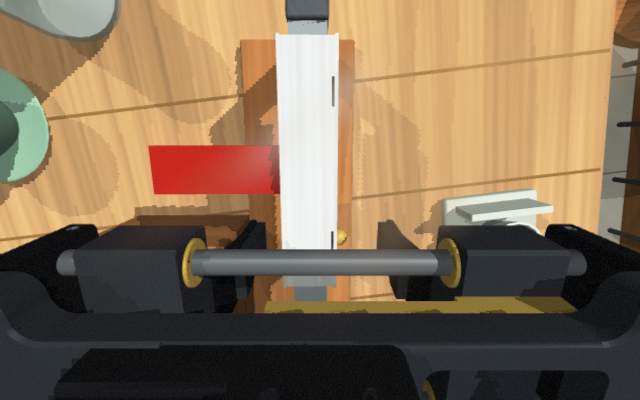

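{"method": "step_arm", "body": {
  "moves": [
    [0.2,[-0.2,-0.4,1.1],0],
    [0.2,[0,-0.1,1.1],0],
    [0.2,[0,0,1.1],0],
    [0.2,[0,0,0],0]
  ]
}}

```text
clock: 62.3
ee_pos: [0.6602, 0.2229, 0.09]
eef_rot: [-2.317, -2.06, -0.096]
force: [-0.7, -0.8, 0.1]
width: 0.0698
```

```bash
python3 - <<'E'
from h import *
go(ch2w([.122,.185,.092],CH)[0],-6.57);tl()
s,_=snap('wrist','w43.png');print(proj('wrist',ch2w([.143,.181,.092],CH),s).round())
E
```

```text
ee [0.6602 0.2229 0.09  ] yaw -6.74 tilt 4.22 F [-0.7 -0.8  0.1] w 0.0698 t 62.3
shift cm [-0.06  0.05 -0.2 ] turn -0.17
tz [0.02  0.071]
[[363. 260.]]
```

View pics/w43.png

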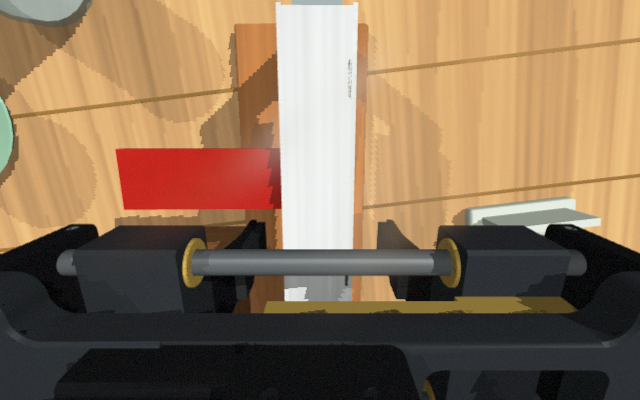

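{"method": "step_arm", "body": {
  "moves": [
    [0.6,[0,0,0],0],
    [0.6,[0,0,0],0],
    [0.7,[0,0,0],0],
    [0.75,[0,-0.2,0],0],
    [0.75,[0,-0.1,0],0],
    [0.75,[0,0,0],0],
    [0.75,[0,0,0],0]
  ],
  "grip_force": 40
}}

```text
clock: 63.05
ee_pos: [0.6582, 0.2236, 0.0925]
eef_rot: [-2.319, -2.06, -0.101]
force: [2.4, 0.5, -1.4]
width: 0.0332
```

```bash
python3 - <<'E'
from h import *
go(ch2w([.118,.185,.092],CH)[0],-6.57);tl()
E
```

```text
ee [0.6582 0.2236 0.0925] yaw -6.8 tilt 4.33 F [ 2.4  0.5 -1.4] w 0.0332 t 63.05
shift cm [-0.12 -0.14  0.04] turn -0.23
tz [0.023 0.072]
```

Flush again at 33.2 mm. Now slide back towards -y.

{"method": "step_arm", "body": {
  "moves": [
    [0.75,[-0.8,0,0],0],
    [0.75,[-1,0,0],0],
    [0.75,[-1,0,0],0],
    [0.75,[-1,0,0],0],
    [0.75,[0,0,0],0]
  ]
}}

```text
clock: 63.55
ee_pos: [0.6547, 0.1931, 0.0924]
eef_rot: [-2.314, -2.053, -0.12]
force: [1.8, -4.4, -1.5]
width: 0.0336
```

```bash
python3 - <<'E'
from h import *
go(ch2w([.118,.097,.092],CH)[0],-6.57);tl()
s,_=snap('wrist','w44.png')
E
```

```text
ee [0.6547 0.1931 0.0924] yaw -6.88 tilt 5.16 F [ 1.8 -4.4 -1.5] w 0.0336 t 63.55
shift cm [-5.83 -0.1  -0.47] turn -0.31
tz [0.027 0.086]
```

View pics/w44.png

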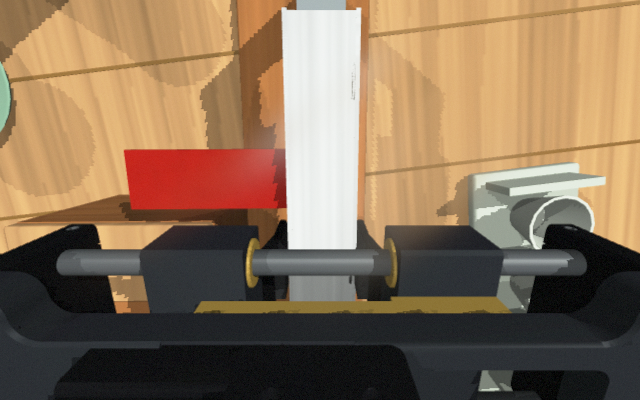

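{"method": "step_arm", "body": {
  "moves": [
    [0.75,[-1.4,0,0],0],
    [0.75,[-1.4,0,0],0],
    [0.75,[-1.2,0,0],0],
    [0.75,[-1,0,0],0],
    [0.75,[0,0,0],0]
  ]
}}

```text
clock: 64.1
ee_pos: [0.6498, 0.1512, 0.0923]
eef_rot: [-2.308, -2.045, -0.14]
force: [1.0, -4.9, -1.7]
width: 0.0332
```

```bash
python3 - <<'E'
from h import *
go(ch2w([.118,.097,.092],CH)[0],-6.57);tl()
E
```

```text
ee [0.6498 0.1512 0.0923] yaw -6.97 tilt 6.05 F [ 1.  -4.9 -1.7] w 0.0332 t 64.1
shift cm [-1.63 -0.12 -0.14] turn -0.4
tz [0.032 0.101]
```

{"method": "step_arm", "body": {
  "moves": [
    [0.75,[-0.8,0,0],0],
    [0.75,[-0.5,0,0],0],
    [0.75,[-0.4,0,0],0],
    [0.75,[-0.3,0,0],0],
    [0.75,[0,0,0],0]
  ]
}}

```text
clock: 64.6
ee_pos: [0.6477, 0.1337, 0.0922]
eef_rot: [-2.306, -2.043, -0.147]
force: [0.3, 1.1, 1.7]
width: 0.0338
```

```bash
python3 - <<'E'
from h import *
go(ch2w([.118,.097,.092],CH)[0],-6.57);tl()
snap('scene','sc45.png')
im=cv2.imread('pics/sc45.png')[140:240,330:430]; cv2.imwrite('pics/sc45c.png',cv2.resize(im,None,fx=6,fy=6,interpolation=cv2.INTER_CUBIC))
E
```

```text
ee [0.6477 0.1337 0.0922] yaw -6.99 tilt 6.36 F [0.3 1.1 1.7] w 0.0338 t 64.6
shift cm [ 0.13 -0.13  0.03] turn -0.42
tz [0.033 0.106]
```

View pics/sc45c.png

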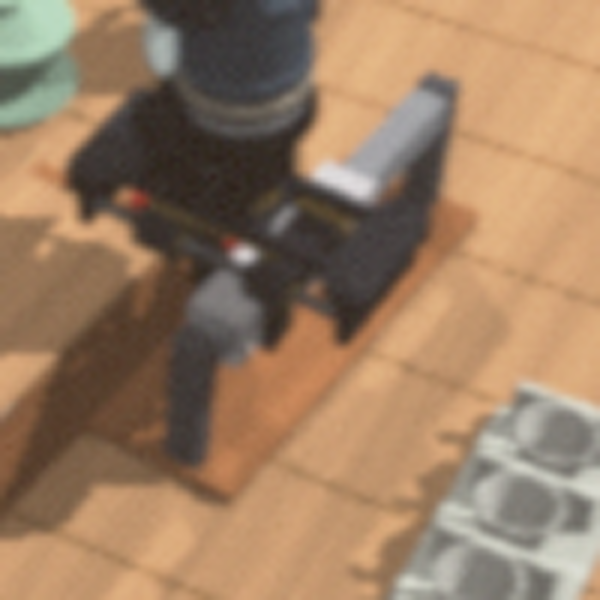

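The force dropped to about zero or reversed after 90.5 mm of travel. I'll release, rise and check the pin.

{"method": "step_arm", "body": {
  "moves": [
    [0.3,[0,0,0],0],
    [0.3,[0,0,0],0],
    [0.3,[0,0,0],0],
    [0.3,[0,0,0],0]
  ]
}}

```text
clock: 65.05
ee_pos: [0.6488, 0.1328, 0.0907]
eef_rot: [-2.308, -2.046, -0.149]
force: [-0.0, 0.8, -0.2]
width: 0.0564
```

{"method": "step_arm", "body": {
  "moves": [
    [0.3,[0,0,-2],0],
    [0.3,[0,0,-4],0],
    [0.3,[0,0,-4],0],
    [0.3,[0,0,-4],0],
    [0.3,[-4,0,-1],0],
    [0.3,[-4,0,-1],0],
    [0.3,[-3,0,0],0],
    [0.3,[0,0,0],0]
  ]
}}

```text
clock: 65.85
ee_pos: [0.631, 0.0045, 0.242]
eef_rot: [-2.306, -2.054, -0.147]
force: [0.3, -0.0, 0.7]
width: 0.0611
```

```bash
python3 - <<'E'
from h import *
go(None);s,_=snap('wrist','w46.png')
snap('scene','sc46.png');snap('side','sd46.png')
im=cv2.imread('pics/sc46.png'); cv2.imwrite('pics/sc46c.png',cv2.resize(im[140:240,330:430],None,fx=6,fy=6,interpolation=cv2.INTER_CUBIC))
im=cv2.imread('pics/sd46.png');cv2.imwrite('pics/sd46c.png',cv2.resize(im[130:350,180:420],None,fx=2.6,fy=2.6))
print(proj('wrist',ch2w([.143,.181,.092],CH),s).round())
E
```

```text
ee [0.631  0.0045 0.242 ] yaw -6.71 tilt 6.17 F [ 0.3 -0.   0.7] w 0.0611 t 65.85
[[345. -20.]]
```

View pics/sc46c.png

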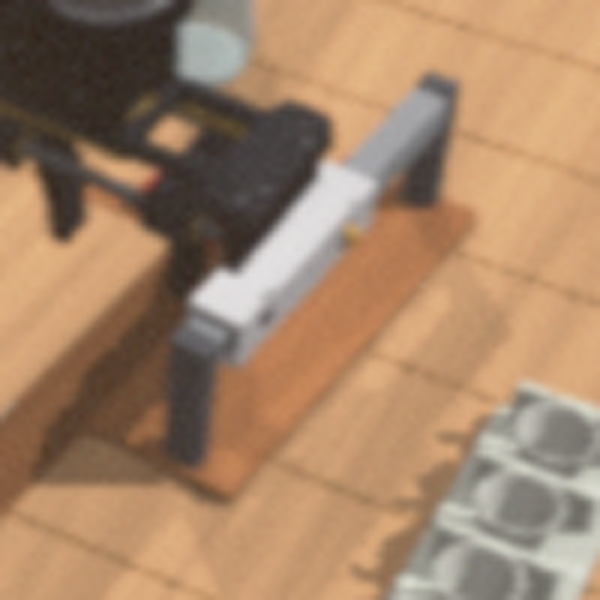

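View pics/sd46c.png

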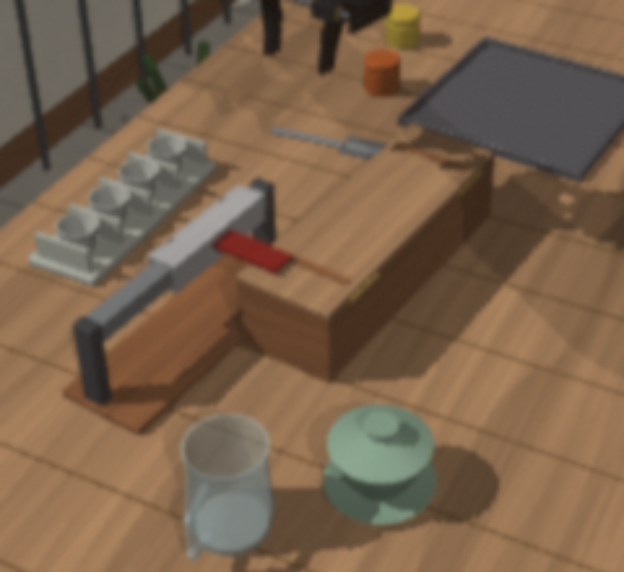

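View pics/w46.png

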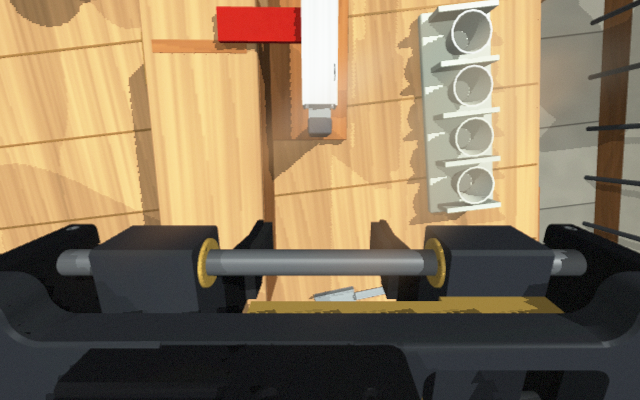

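The pin stands proud at crop (350,235) beside the +y hole, and the tongue lies over the shut lid. Gaiwan, pitcher and scoop sit where they started. I'll hand in.

```bash
python3 - <<'E'
from h import *
print(ctrl.finish_job())
E
```

```text
the job is handed in; nothing more can be done
None
```

The tea caddies are packed, the chest is shut and locked, and the job was handed in at about 66 s of the 210 s allowed.

- **Bar drawn:** I squeezed the pin flush and slid the bar until the pin popped out of its other hole.
- **Caddies:** Green, blue-grey, brown and cream all went upright into the chest. Blue-grey was later knocked about 2–3 cm aside inside the chest. I checked it in the wrist and scene cameras: it was still standing upright on the floor, so I left it there. I did not touch the orange and yellow look-alikes.
- **Lid and bar:** I pushed the lid past upright with the closed fingers. It fell shut untouched while I backed the arm away. I then slid the bar back 90 mm until the pin popped out of the first hole.

**Last checks:** The cameras showed the pin standing out, the tongue over the flat lid, and the arm clear of everything. The gaiwan, pitcher and scoop looked unmoved, though I compared them only by eye.

**What disagreed:**
- **Caddy positions:** The wrist and scene cameras differed by a steady 8–12 mm in x for the caddies in the chest.
- **Tool tilt:** The tool slowly tilted off vertical as the arm moved, about 7° while placing cream. My attempts to correct it briefly raised it to about 25° in free air. I brought it back to about 4° before gripping the bar the second time.

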